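Lay out the dice carver's sample set

TASK

Put the walnut checker in the middle of the marble slab and then the larger horn die centred on top of it. Lay the bronze punch alongside the left edge of the slab and the brass file handle alongside the front of the dice box, each about 30 mm clear, and set the smaller horn die about 20 mm straight behind the bowl, each in line with the middle of what it lies by. Left, front and behind are as seen looking straight across the counter from the robot's side; do not disturb the wax tin and the dice cup.

Things in the scene. Friction and masses are not known exactly. Their poses are not given: they have to be found in the camera images.
- checker_center (a point): Walnut backgammon checker, a dark flat disc 42 mm in diameter and 15 mm thick, lying flat; loose. The point is its centre, 7.5 mm above its underside; z is its axis.
- die_large_center (a point): The larger loose horn die, a cream cube of 30 mm with dark pips; the point is its centre. Its axes are square to its faces, z up at the start.
- die_small_center (a point): The smaller loose horn die, a cream cube of 20 mm with dark pips; the point is its centre. Its axes are square to its faces, z up at the start. (The dice inside the dice box are not used.)
- punch_center (a point): Bronze pip punch lying on the counter, 90 mm long, a square 12 mm bar for most of its length with a tapered point at its +x end; loose. The point is the middle of its length, 6 mm above its underside, where it is the square bar. x runs along it, z up at the start.
- file_handle_center (a point): Brass file handle without a file, lying on the counter, 112 mm long, eight-sided, 24 mm across flats, with a narrow neck and a collar at its +x end; loose. The point is the middle of its length on its axis, 12 mm above its underside. x runs along it; the eight-sided body reaches from -50 to +30 mm in x. Grip it between the upright flats.
- slab: Pale marble slab, 80 mm square, 15 mm thick, fixed to the counter. Origin at the centre of its underside (z = 0); its top is 15 mm higher. x points away from the robot's side, y to the left, along its edges; turned by up to 0.25 rad either way. The punch belongs on the counter with its middle 76 mm to +y of the origin, parallel to the slab's x (either end forward).
- dice_box: Olive-wood dice box, fixed to the counter, 80 mm deep (x) by 110 mm wide (y), 45 mm high, its hinged lid propped open at the far edge, up to about 126 mm above the counter, with dice inside. Origin at the centre of its underside; x points to the back (hinge side), -x to the front, y to the left; turned by up to 0.25 rad either way. The file handle belongs on the counter with its middle 82 mm to -x of the origin, parallel to the box's y (either end to the left).
- bowl: Chipped blue ceramic bowl, round, rim 80 mm in diameter, 38 mm high, fixed to the counter. Origin at the centre of its underside; its x is the world x, straight across the counter away from the robot's side, not the line from the robot's base. The small die belongs on the counter with its centre 70 mm to +x of the origin (at any yaw).
- wax_tin_center (a point): Bystander: round aluminium wax tin 41 mm in diameter, 22 mm high, loose; the point is its centre. To be left where it is.
- dice_cup_center (a point): Bystander: brown open dice cup 52 mm in diameter, 58 mm high, standing loose; the point is its centre. To be left where it is.
Not all that is in view belongs to the job. What is shaped like the part that bears punch_center but orange or pink is not meant.

How it is judged:
By the outcome, as a careful person would: the job done as asked, in the order asked, and still so for the second after the job is handed in, with the robot touching nothing.
It also fails if it takes over 134 s, if anything falls off the work surface, if the arm or the gripper's body presses on something with over 40 N, if the wrist force passes 120 N, or if a joint passes its speed limit or range.

ROBOT

A 6-joint arm with a two-finger parallel gripper is mounted at the origin on the work surface. World frame = base frame: x ahead of the robot, y to its left, z up, the work surface at z = 0. Lengths are in mm, angles in rad, forces in N, time in s.
With the tool pointing down it reaches from about 350 to 775 mm from the base axis. Payload 7.3 kg.
Tool frame: the origin (TCP) lies at the very end of the fingers, on their centre line; the grasp point (between the pads) lies grip_point_offset behind it (grip_point_offset is the distance from the TCP to the grasp point, in mm); x points along the fingers, z is the direction in which the jaws open and shut, and the axes are right-handed (so a half turn about x gives the same grasp; the last joint's range is limited). The gripper opens to 92 mm and grips with 3 to 60 N. Pads are 19 mm wide; open, the fingers measure 130 mm over their backs; the gripper's body (75 mm by 190 mm) begins 47 mm behind the grasp point.
Start: joints at [1.077, 0.342, 1.524, -0, 1.275, -0.146], TCP at [178.922, 493.591, 226.741] pointing down, gripper open.
Joint ranges: [-2.53, 2.53], [-0.77, 2.02], [0.04, 2.7], [-1, 4.14], [0.28, 2.66], [-3.11, 3.11]. Speed limits (rad/s): [2.57, 2.57, 3.14, 3.14, 3.14, 3.14].

INTERFACE

Orientations are given as [roll, pitch, yaw] about the fixed x, y, z axes, in that order (R = Rz(yaw) Ry(pitch) Rx(roll)).
In Python, from plant import * gives the robot as it stands.
- The arm moves only by the tool send_rows, never from a script. Its argument "series" is text: rows parted by semicolons, each of 5 numbers parted by spaces: the gripper's target within -1 to 1 (fully open at 1, half-way at 0, shut at -1), then the shift along the tool's x, y, z in units of 30 mm (1.0 is 30 mm), then the turn about the tool's x in units of 5 degrees (1.0 is 5 degrees). A call has 1 to 8 rows; each row is the pose to reach, as a shift and turn from the pose commanded when the call began, along the tool's axes at that moment; what a row does not reach only later rows make up. A row lasts 1/8 s, in which the tool goes at most 62.5 mm and 10.7 degrees, less where a joint would pass 70% of its speed; a pose out of reach is approached as far as the arm can. A call with a gripper value outside its range is refused whole. The fingers move at their own pace and stop on an object; the grip force is fixed at half the most. Time passes only in rows, so rows that repeat a pose let the fingers close. It gives the time, the measured TCP pose, the force and the opening at its end, in the units of the state.
- get_obs(): the state, without advancing time (a new reading comes with each control period).
- capture(name): name is "scene" or "top" or "wrist"; returns a dict with "pixels" (400x640x3 uint8, red, green, blue), "mtx" (3x3 intrinsics, pixels), "k1" (the pictures are not rectified: a ray, as slopes to the right and down, at radius r is drawn at 1 + k1 r^2 times it, then the intrinsics apply), "R" (3x3) and "t" (3): a world point X has camera coordinates R X + t. Camera axes: x right, y down, z forward; pixel columns grow to the right and rows downward; lengths in mm; the calibration is good to about 2 mm. A picture is of the moment at which its call begins. There is no depth.
- close_job(): hands the job in, once; it reports no verdict.
Trained networks look in a picture, given as the dict that the camera call returned (one of the last four; its "shot" number tells which), for a name from the list of things; names that differ only in an ending like _2 or _b are one class to them, and where a whole thing is asked for, a point or a joint stands for the part that bears it (a point fixed in the world has none). Each returns a list of dicts, best first, with "score" (0 to 1); they miss things now and then, are a little off and sometimes report something else, mostly with a low value. They report only what shows in the picture. A call takes as long as a camera call. They do not tell look-alikes from the thing itself.
- cut_out(picture, thing): "pixels" (400x640 bool, what is visible of it).
- place_of(picture, thing): "point" ([x, y, z] in mm, in world coordinates, good to about 4 mm: a listed point, or the origin of a listed thing).
The state is a dict: "time": time; "joint_positions": joint angles; "dq": joint speeds; "tau": joint torques, N m; "tool_pos": TCP position; "tcp_rot": TCP orientation; "contact_force": force on the tool from outside, world axes, zero at the start; "moment": the same for the moment, N m; "grip_width": finger opening in mm.
Only numpy, scipy, OpenCV 4.12 (cv2) and the standard library are available. Lean on these libraries where they do the work, as an engineer would, in place of code of your own. Each camera call takes 0.05 s, during which the arm holds its last target.

## Working session

There is one attempt and no reset: what is moved stays moved. The work goes in short steps, Python scripts to look and compute and a tool call to move; the robot and the scene stay as the last step left them, time stands still between calls to the robot, and variables do not carry over. Pictures are saved under pics/ and viewed, and the job is handed in when it is done.

Besides the shell and the picture viewer there is one more tool, called after ">>>" by a JSON object that holds its "api" and its "payload", one argument or row to a line. send_rows: Moves the arm, as the interface text tells. Its arguments: {"type":"object","properties":{"series":{"type":"string"}},"required":["series"]}

```bash
ls; mkdir -p pics; python3 - <<'E'
from plant import *
import cv2,numpy as np
o=get_obs()
for k,v in o.items(): print(k,np.round(v,3))
for n in ["scene","top","wrist"]:
    c=capture(n); cv2.imwrite(f"pics/{n}0.png",c["pixels"][:,:,::-1]); print(n,c["shot"],np.round(c["mtx"],1).tolist(),c["k1"],np.round(c["R"],3).tolist(),np.round(c["t"],1))
try: print(grip_point_offset)
except Exception as e: print(e)
E
```

```text
pics
time 0.0
joint_positions [ 1.077  0.343  1.525 -0.     1.275 -0.146]
dq [-0.001 -0.    -0.001 -0.     0.    -0.   ]
tau [-2.0000e-03 -4.3125e+01 -2.4421e+01  7.2000e-02  5.6000e-02 -0.0000e+00]
tool_pos [178.72  493.212 226.047]
tcp_rot [ 3.01   1.569 -2.05 ]
contact_force [ 0.19  -0.241 -0.921]
moment [-0.024 -0.008 -0.031]
grip_width 91.683
scene 1 [[486.3, 0.0, 315.4], [0.0, 486.3, 217.8], [0.0, 0.0, 1.0]] -0.06720339473863095 [[-0.775, 0.632, -0.02], [0.473, 0.559, -0.681], [-0.419, -0.537, -0.732]] [ 442.4 -245.1 1477.3]
top 2 [[423.7, 0.0, 321.0], [0.0, 423.7, 196.2], [0.0, 0.0, 1.0]] -0.07232890992929457 [[0.022, -1.0, 0.004], [-0.997, -0.022, -0.081], [0.081, -0.002, -0.997]] [ -27.5  602.  1258.3]
wrist 3 [[341.5, 0.0, 325.1], [0.0, 341.5, 196.3], [0.0, 0.0, 1.0]] -0.062271972019996784 [[0.341, 0.94, -0.002], [0.91, -0.329, 0.252], [0.237, -0.088, -0.968]] [-522.6  -32.5  390.1]
18.8
```

View pics/scene0.png

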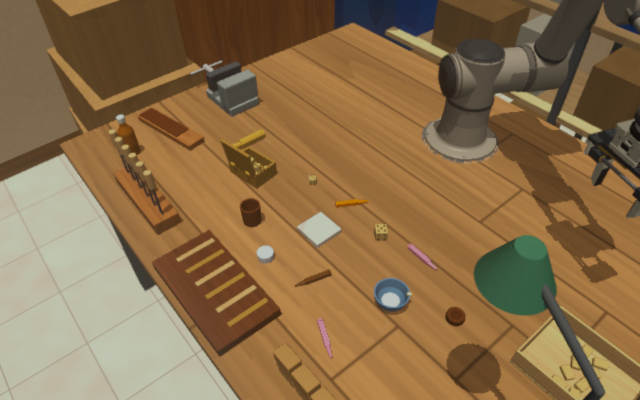

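View pics/top0.png

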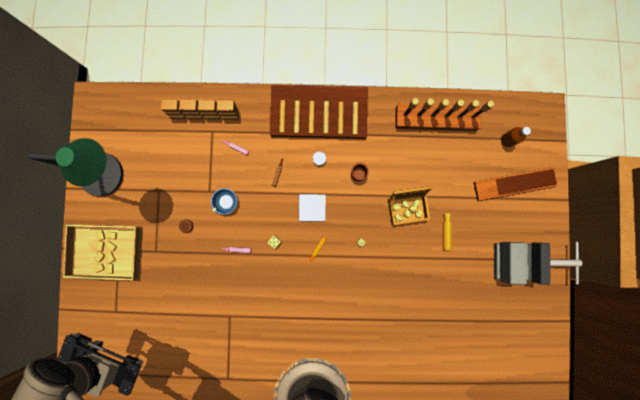

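View pics/wrist0.png

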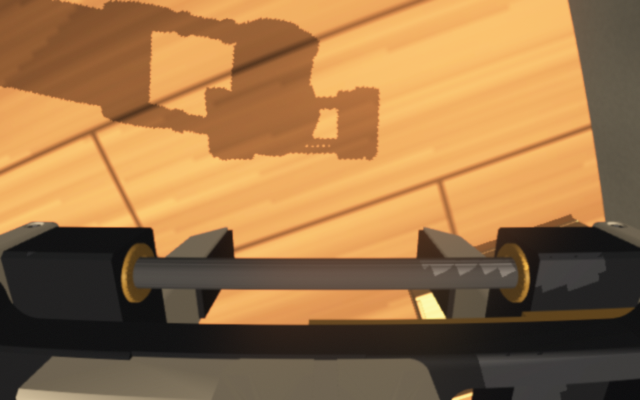

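```bash
cat > h.py <<'E'
from plant import *
import cv2,numpy as np
from scipy.spatial.transform import Rotation as Ro
def rays(c,uv):
    uv=np.atleast_2d(np.asarray(uv,float)); K=np.array(c["mtx"])
    p=cv2.undistortPoints(uv[:,None,:],K,np.array([c["k1"],0,0,0,0.]))[:,0]
    # model: drawn = ray*(1+k1 r^2): same as opencv
    d=np.c_[p,np.ones(len(p))]@np.array(c["R"]); o=-np.array(c["R"]).T@np.array(c["t"])
    return o,d
def at_z(c,uv,z):
    o,d=rays(c,uv); s=(z-o[2])/d[:,2]; return o+d*s[:,None]
def proj(c,X):
    X=np.atleast_2d(np.asarray(X,float)); rv=cv2.Rodrigues(np.array(c["R"]))[0]
    return cv2.projectPoints(X,rv,np.array(c["t"],float),np.array(c["mtx"]),np.array([c["k1"],0,0,0,0.]))[0][:,0]
def save(c,name,box=None,s=1):
    im=c["pixels"][:,:,::-1]
    if box: im=im[box[1]:box[3],box[0]:box[2]]
    cv2.imwrite("pics/"+name,cv2.resize(im,None,fx=s,fy=s,interpolation=cv2.INTER_CUBIC))
names="checker_center die_large_center die_small_center punch_center file_handle_center slab dice_box bowl wax_tin_center dice_cup_center".split()
E
python3 - <<'E'
from h import *
for n in ["top","scene"]:
    c=capture(n); print(n)
    for t in names:
        r=place_of(c,t)
        print(t,[(round(q["score"],2),np.round(q["point"],0).tolist(),np.round(proj(c,q["point"])[0]).tolist()) for q in r[:4]])
    if n=="top":
        save(c,"top_l.png",(170,130,330,265),5)
        save(c,"top_r.png",(300,130,460,265),5)
E
```

```text
top
checker_center [(0.71, [507.0, 401.0, 6.0], [185.0, 225.0]), (0.57, [681.0, 124.0, 6.0], [277.0, 170.0])]
die_large_center [(0.6, [469.0, 126.0, 14.0], [274.0, 239.0])]
die_small_center [(0.57, [473.0, -142.0, 8.0], [362.0, 240.0])]
punch_center [(0.67, [438.0, 244.0, 12.0], [235.0, 249.0]), (0.62, [759.0, 260.0, 7.0], [234.0, 145.0]), (0.45, [437.0, -4.0, 5.0], [317.0, 251.0]), (0.41, [681.0, 120.0, 5.0], [278.0, 170.0])]
file_handle_center [(0.65, [507.0, -403.0, 10.0], [447.0, 230.0])]
slab [(0.8, [572.0, 12.0, 1.0], [312.0, 207.0])]
dice_box [(0.59, [574.0, -281.0, -0.0], [407.0, 208.0])]
bowl [(0.62, [586.0, 278.0, 3.0], [226.0, 200.0]), (0.41, [574.0, -282.0, 0.0], [408.0, 208.0])]
wax_tin_center [(0.71, [679.0, -126.0, 35.0], [358.0, 171.0])]
dice_cup_center []
scene
checker_center [(0.88, [506.0, 399.0, 9.0], [455.0, 316.0])]
die_large_center [(0.68, [468.0, 129.0, 12.0], [381.0, 234.0])]
die_small_center [(0.59, [468.0, -138.0, 12.0], [313.0, 179.0])]
punch_center [(0.8, [754.0, 258.0, 8.0], [325.0, 337.0]), (0.6, [442.0, 240.0, 8.0], [421.0, 257.0]), (0.54, [438.0, -3.0, 7.0], [353.0, 201.0]), (0.46, [677.0, 124.0, 6.0], [314.0, 279.0])]
file_handle_center [(0.72, [507.0, -401.0, 9.0], [248.0, 141.0])]
slab [(0.66, [570.0, 17.0, 0.0], [320.0, 231.0])]
dice_box [(0.92, [571.0, -280.0, -1.0], [254.0, 172.0]), (0.5, [571.0, 16.0, 1.0], [319.0, 231.0]), (0.41, [508.0, 400.0, 7.0], [455.0, 317.0])]
bowl [(0.57, [582.0, 278.0, -1.0], [390.0, 301.0])]
wax_tin_center [(0.59, [466.0, 130.0, 15.0], [381.0, 233.0]), (0.56, [723.0, -8.0, 12.0], [264.0, 253.0])]
dice_cup_center [(0.76, [680.0, -130.0, 28.0], [250.0, 212.0])]
```

View pics/top_l.png

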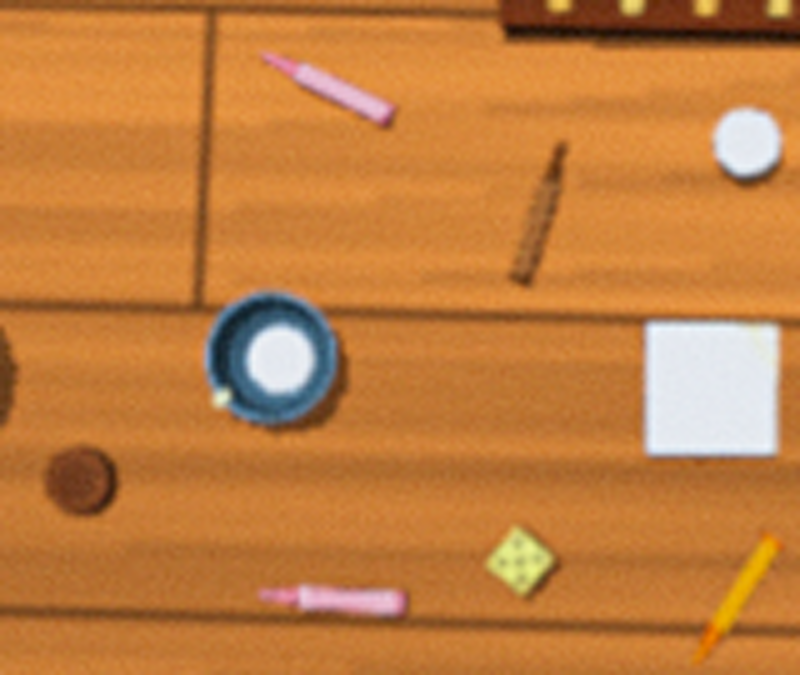

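View pics/top_r.png

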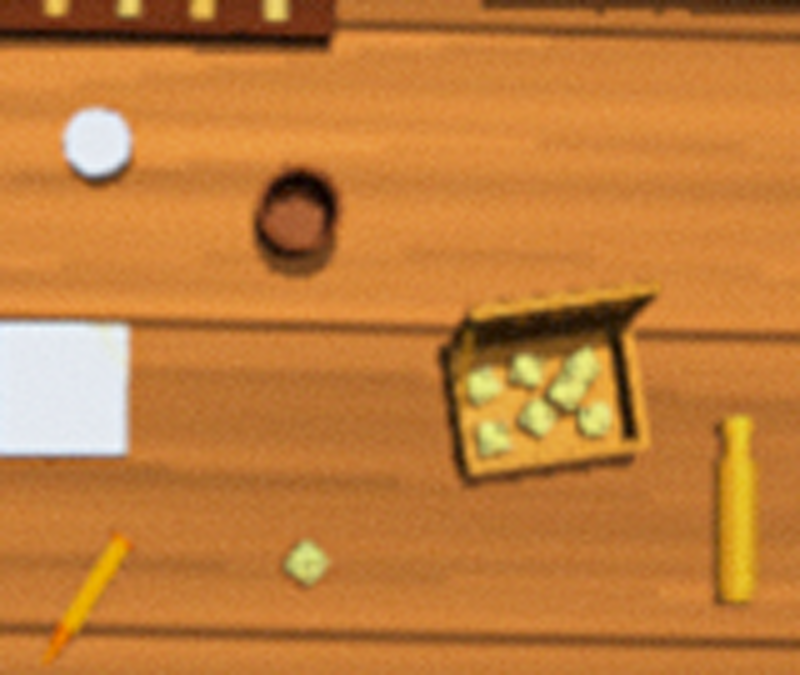

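```bash
cat >> h.py <<'E'
def rect(c,mask,z):
    ys,xs=np.nonzero(mask); 
    cn,_=cv2.findContours(mask.astype(np.uint8),cv2.RETR_EXTERNAL,cv2.CHAIN_APPROX_NONE)
    cn=max(cn,key=cv2.contourArea)
    W=at_z(c,np.c_[xs,ys],z)[:,:2]
    r=cv2.minAreaRect(W.astype(np.float32))
    m=W.mean(0); C=np.cov((W-m).T); w,v=np.linalg.eigh(C); a=np.arctan2(v[1,1],v[0,1])
    return dict(n=len(xs),mean=m.round(1).tolist(),rc=np.round(r[0],1).tolist(),size=np.round(r[1],1).tolist(),rang=round(r[2],1),paxis=round(float(np.degrees(a)),1),bx=(xs.min(),ys.min(),xs.max(),ys.max()))
def masks(c,t,z,near=None):
    for q in cut_out(c,t)[:5]:
        m=np.array(q["pixels"]); 
        if m.sum()<5: continue
        print(t,round(q["score"],2),rect(c,m,z))
Z=dict(checker_center=15,die_large_center=30,die_small_center=20,punch_center=12,file_handle_center=12,slab=15,dice_box=45,bowl=38,wax_tin_center=22,dice_cup_center=58)
E
python3 - <<'E'
from h import *
c=capture("top")
for t in names: masks(c,t,Z[t])
E
```

```text
checker_center 0.44 {'n': 131, 'mean': [503.2, 396.7], 'rc': [502.8, 397.3], 'size': [37.4, 36.6], 'rang': 47.3, 'paxis': 77.0, 'bx': (np.int64(179), np.int64(220), np.int64(192), np.int64(232))}
die_small_center 0.74 {'n': 283, 'mean': [501.6, -399.8], 'rc': [503.7, -399.9], 'size': [106.5, 24.7], 'rang': 0.1, 'paxis': 178.2, 'bx': (np.int64(443), np.int64(214), np.int64(451), np.int64(249))}
punch_center 0.66 {'n': 79, 'mean': [448.1, -10.4], 'rc': [445.8, -8.8], 'size': [10.9, 70.4], 'rang': 58.7, 'paxis': 148.9, 'bx': (np.int64(312), np.int64(238), np.int64(325), np.int64(258))}
punch_center 0.58 {'n': 123, 'mean': [749.0, 251.2], 'rc': [749.2, 252.8], 'size': [84.4, 16.7], 'rang': 64.5, 'paxis': 65.0, 'bx': (np.int64(224), np.int64(141), np.int64(248), np.int64(154))}
punch_center 0.55 {'n': 108, 'mean': [436.4, 235.7], 'rc': [436.8, 236.8], 'size': [86.4, 13.2], 'rang': 83.4, 'paxis': 85.2, 'bx': (np.int64(223), np.int64(247), np.int64(251), np.int64(253))}
punch_center 0.46 {'n': 121, 'mean': [673.5, 119.4], 'rc': [673.7, 119.4], 'size': [13.6, 87.0], 'rang': 75.9, 'paxis': 16
[... 735 characters left out ...]
75.2, 75.9], 'rang': 1.3, 'paxis': 61.7, 'bx': (np.int64(211), np.int64(189), np.int64(236), np.int64(214))}
wax_tin_center 0.64 {'n': 142, 'mean': [717.3, -6.9], 'rc': [716.6, -7.2], 'size': [37.1, 39.8], 'rang': 1.3, 'paxis': 98.9, 'bx': (np.int64(313), np.int64(153), np.int64(326), np.int64(165))}
wax_tin_center 0.34 {'n': 284, 'mean': [501.8, -399.3], 'rc': [503.7, -399.2], 'size': [106.2, 24.7], 'rang': 0.0, 'paxis': 178.1, 'bx': (np.int64(443), np.int64(214), np.int64(451), np.int64(249))}
dice_cup_center 0.66 {'n': 217, 'mean': [673.8, -124.6], 'rc': [673.5, -124.5], 'size': [46.2, 48.7], 'rang': 45.9, 'paxis': 164.2, 'bx': (np.int64(351), np.int64(164), np.int64(366), np.int64(181))}
```

```bash
cat >> h.py <<'E'
def tool():
    o=get_obs(); M=Ro.from_euler("xyz",o["tcp_rot"]).as_matrix(); return o,np.array(o["tool_pos"]),M
def plan(x,y,z,jaw=None):
    "jaw: world angle (deg) of the jaw axis mod 180"
    o,p,M=tool(); s=M.T@(np.array([x,y,z])-p)/30
    j=np.degrees(np.arctan2(M[1,2],M[0,2])); turn=0
    if jaw is not None:
        d=(jaw-j+90)%180-90; turn=-d/5
    print("t",round(o["time"],2),"tcp",p.round(1),"jaw",round(j,1),"q1,q6",np.round(np.array(o["joint_positions"])[[0,5]],2),"grip",round(o["grip_width"],1),"F",np.round(o["contact_force"],1))
    print("  PLAN shift",s.round(3),"turn",round(turn,2), "alt",round(turn-36*np.sign(turn),2))
E
python3 - <<'E'
from h import *
plan(505,398,170,0)
o,p,M=tool(); print(M.round(3))
c=capture("wrist"); R=np.array(c["R"]);t=np.array(c["t"])
print("cam in tool",(M.T@(-R.T@t-p)).round(1),"axes in tool",(M.T@R.T).round(3).tolist())
for h in (0,-50,-100,-150,-200): print(h,proj(c,p+[0,0,h]).round(0))
E
```

```text
t 1.8 tcp [178.9 493.6 226.7] jaw 70.1 q1,q6 [ 1.08 -0.15] grip 91.9 F [ 0.6 -0.4 -1.5]
  PLAN shift [  1.891 -11.305   0.709] turn 14.01 alt -21.99
[[ 0.    -0.94   0.341]
 [ 0.     0.341  0.94 ]
 [-1.     0.     0.   ]]
cam in tool [-158.5   67.    -1.4] axes in tool [[0.001, -0.253, 0.968], [0.0, -0.968, -0.253], [1.0, 0.0, -0.001]]
0 [[328. 246.]]
-50 [[328. 215.]]
-100 [[327. 196.]]
-150 [[327. 182.]]
-200 [[327. 172.]]
```

```bash
python3 - <<'E'
from h import *
plan(505,398,120,40)
E
```

```text
t 1.85 tcp [178.9 493.6 226.8] jaw 70.1 q1,q6 [ 1.08 -0.15] grip 91.8 F [ 0.2 -0.8  0.6]
  PLAN shift [  3.559 -11.305   0.709] turn 6.01 alt -29.99
```

>>> {"api": "send_rows", "payload": {
  "series": "1 0 -11.3 0.7 6;1 0 -11.3 0.7 6;1 0 -11.3 0.7 6;1 1 -11.3 0.7 6;1 2 -11.3 0.7 6;1 3.5 -11.3 0.7 6;1 3.5 -11.3 0.7 6;1 3.5 -11.3 0.7 6"
}}

```text
time: 2.85
tool_pos: [504.4, 398.0, 121.8]
tcp_rot: [2.593, 1.57, -2.991]
contact_force: [-0.2, 0.4, 1.0]
grip_width: 91.9
```

```bash
python3 - <<'E'
from h import *
plan(505,398,120,40)
c=capture("wrist"); save(c,"w1.png")
masks(c,"checker_center",15)
print([np.round(q["point"],1) for q in place_of(c,"checker_center")])
E
```

```text
t 2.85 tcp [504.4 398.  121.8] jaw 40.1 q1,q6 [ 0.55 -0.15] grip 91.9 F [-0.2  0.4  1. ]
  PLAN shift [ 0.06  -0.012  0.015] turn 0.01 alt -35.99
checker_center 0.78 {'n': 2129, 'mean': [505.3, 399.1], 'rc': [505.5, 399.0], 'size': [41.1, 42.6], 'rang': 13.3, 'paxis': 129.6, 'bx': (np.int64(303), np.int64(166), np.int64(354), np.int64(218))}
[]
```

View pics/w1.png

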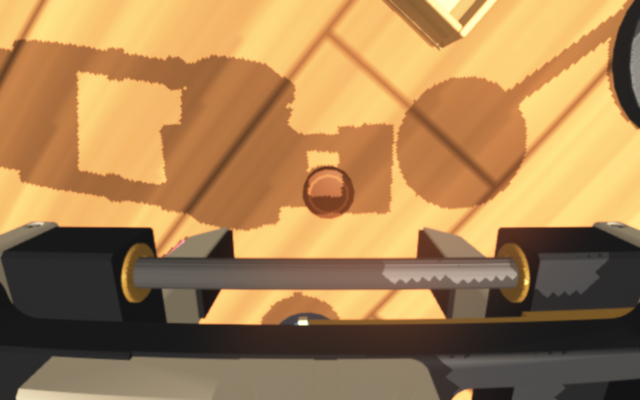

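>>> {"api": "send_rows", "payload": {
  "series": "1 2 0 0.05 0;1 3 0 0.05 0;1 3.6 0 0.05 0;1 3.95 0 0.05 0;1 3.95 0 0.05 0;-1 3.95 0 0.05 0;-1 3.95 0 0.05 0;-1 3.95 0 0.05 0"
}}

```text
time: 4.0
tool_pos: [506.2, 398.9, 3.8]
tcp_rot: [-0.112, 1.57, 0.587]
contact_force: [-0.0, -0.4, 0.1]
grip_width: 66.3
```

>>> {"api": "send_rows", "payload": {
  "series": "-1 0 0 0 0;-1 0 0 0 0;-1 0 0 0 0;-1 0 0 0 0"
}}

```text
time: 4.5
tool_pos: [506.0, 398.8, 3.3]
tcp_rot: [0.135, 1.571, 0.835]
contact_force: [0.7, -0.6, 0.4]
grip_width: 41.2
```

```bash
python3 - <<'E'
from h import *
plan(570,14,150,0)
c=capture("wrist"); save(c,"w2.png")
E
```

```text
t 4.5 tcp [506.  398.8   3.3] jaw 40.1 q1,q6 [ 0.55 -0.15] grip 41.2 F [ 0.7 -0.6  0.4]
  PLAN shift [ -4.892 -11.189  -6.623] turn 8.01 alt -27.99
```

View pics/w2.png

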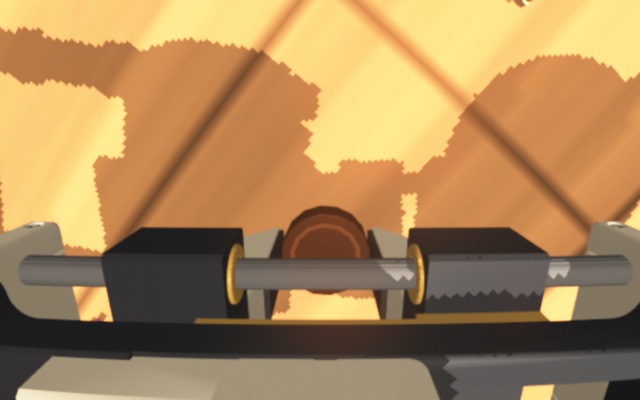

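>>> {"api": "send_rows", "payload": {
  "series": "-1 -1 0 0 0;-1 -3 0 0 0;-1 -5 -1 -0.6 1;-1 -5 -3 -1.8 2;-1 -5 -5 -3 4;-1 -5 -7 -4.2 6;-1 -5 -9 -5.4 8;-1 -5 -11.2 -6.6 8"
}}

```text
time: 5.55
tool_pos: [562.1, 57.7, 153.4]
tcp_rot: [0.399, 1.57, 0.398]
contact_force: [0.3, 0.5, -0.5]
grip_width: 40.9
```

>>> {"api": "send_rows", "payload": {
  "series": "-1 0 0 0 0;-1 0 0 0 0"
}}

```text
time: 5.8
tool_pos: [561.9, 59.8, 153.1]
tcp_rot: [2.136, 1.57, 2.137]
contact_force: [0.3, 0.4, -0.3]
grip_width: 40.7
```

```bash
python3 - <<'E'
from h import *
plan(570,14,150,0)
c=capture("wrist"); save(c,"w3.png")
o,p,M=tool()
masks(c,"slab",15); masks(c,"checker_center",p[2]-3.3+15)
E
```

```text
t 5.8 tcp [561.9  59.8 153.1] jaw 0.0 q1,q6 [-0.03 -0.03] grip 40.7 F [ 0.3  0.4 -0.3]
  PLAN shift [ 0.103 -1.526  0.269] turn 0.0 alt -36.0
slab 0.8 {'n': 2222, 'mean': [576.1, 41.9], 'rc': [570.6, 34.1], 'size': [80.6, 41.8], 'rang': 0.1, 'paxis': 172.0, 'bx': (np.int64(290), np.int64(189), np.int64(379), np.int64(233))}
slab 0.29 {'n': 3851, 'mean': [562.0, 9.1], 'rc': [564.3, -2.4], 'size': [78.5, 87.3], 'rang': 34.3, 'paxis': -179.3, 'bx': (np.int64(282), np.int64(206), np.int64(368), np.int64(294))}
checker_center 0.56 {'n': 3844, 'mean': [562.0, 68.2], 'rc': [561.0, 62.2], 'size': [43.2, 37.9], 'rang': 56.5, 'paxis': -176.8, 'bx': (np.int64(282), np.int64(205), np.int64(368), np.int64(294))}
```

View pics/w3.png

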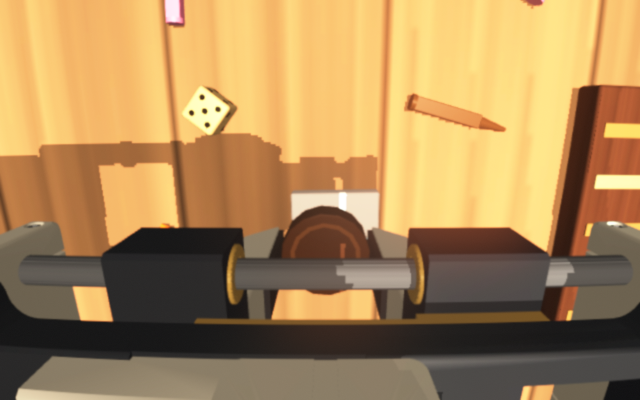

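>>> {"api": "send_rows", "payload": {
  "series": "-1 0 -1.5 0.1 0;-1 0 -3.4 0.3 0;-1 0 -3.4 0.3 0"
}}

```text
time: 6.32
tool_pos: [571.6, -44.4, 153.1]
tcp_rot: [-1.028, 1.57, -1.029]
contact_force: [-0.3, 1.6, 0.5]
grip_width: 41.0
```

```bash
python3 - <<'E'
from h import *
plan(570,14,150,0)
c=capture("wrist"); save(c,"w4.png")
o,p,M=tool()
masks(c,"slab",15)
E
```

```text
t 6.33 tcp [571.6 -44.4 153.1] jaw -0.1 q1,q6 [-0.21 -0.21] grip 41.0 F [-0.3  1.6  0.5]
  PLAN shift [ 0.104  1.946 -0.056] turn -0.01 alt 35.99
slab 0.95 {'n': 8885, 'mean': [571.0, 13.0], 'rc': [571.1, 11.8], 'size': [79.5, 79.9], 'rang': 1.2, 'paxis': 102.9, 'bx': (np.int64(276), np.int64(70), np.int64(371), np.int64(166))}
```

View pics/w4.png

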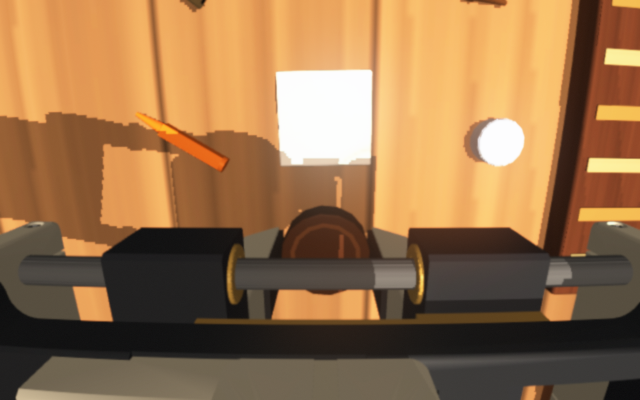

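```bash
python3 - <<'E'
from h import *
c=capture("wrist"); m=np.array(cut_out(c,"slab")[0]["pixels"])
ys,xs=np.nonzero(m); W=at_z(c,np.c_[xs,ys],15)
g=c["pixels"].astype(float).min(2)
ok=(g>150)
# edges by row/col of mask
L=[];Rr=[];T=[];B=[]
for r in range(80,157): 
    k=np.nonzero(m[r])[0]; L.append((k[0]-.5,r));Rr.append((k[-1]+.5,r))
for q in range(285,362):
    k=np.nonzero(m[:,q])[0]; T.append((q,k[0]-.5));B.append((q,k[-1]+.5))
for n,e in zip("LRTB",(L,Rr,T,B)):
    P=at_z(c,e,15)[:,:2].astype(np.float32); v=cv2.fitLine(P,cv2.DIST_HUBER,0,.01,.01).ravel(); print(n,np.degrees(np.arctan2(v[1],v[0])).round(2),v[2:].round(1))
E
```

```text
L -89.03 [531.5  15.7]
R -89.76 [610.4  17. ]
T 1.7 [560.   51.1]
B 1.23 [567.9 -28. ]
```

>>> {"api": "send_rows", "payload": {
  "series": "-1 0 1 0 0;-1 0 1.9 0 0;-1 0.5 1.9 0 0;-1 2 1.9 0 0;-1 3.2 1.9 0 0;-1 4 1.9 0 0;-1 4.3 1.9 0 0;-1 4.45 1.9 0 0"
}}

```text
time: 7.52
tool_pos: [571.2, 14.7, 19.4]
tcp_rot: [2.803, 1.571, 2.805]
contact_force: [-1.0, -0.0, -0.4]
grip_width: 41.2
```

```bash
python3 - <<'E'
from h import *
plan(571,12.5,18.8,0)
E
```

```text
t 7.53 tcp [571.2  14.7  19.4] jaw 0.1 q1,q6 [-0.11 -0.11] grip 41.2 F [-1.  -0.  -0.4]
  PLAN shift [ 0.021 -0.074 -0.006] turn 0.02 alt -35.98
```

>>> {"api": "send_rows", "payload": {
  "series": "-1 0 -0.1 0 0;-1 0.03 -0.1 0 0;-1 0.03 -0.1 0 0;-0.5 0.03 -0.1 0 0;0 0.03 -0.1 0 0;0.2 0.03 -0.1 0 0;0.2 0.03 -0.1 0 0;0.2 0.03 -0.1 0 0"
}}

```text
time: 8.52
tool_pos: [571.2, 11.7, 18.8]
tcp_rot: [0.718, 1.571, 0.719]
contact_force: [0.9, -0.3, 0.3]
grip_width: 54.8
```

```bash
python3 - <<'E'
from h import *
plan(571,11.8,100,0)
E
```

```text
t 8.53 tcp [571.2  11.7  18.8] jaw 0.1 q1,q6 [-0.11 -0.12] grip 54.8 F [ 0.9 -0.3  0.3]
  PLAN shift [-2.707  0.005 -0.006] turn 0.01 alt -35.99
```

>>> {"api": "send_rows", "payload": {
  "series": "0.3 -1 0 0 0;1 -3 0 0 0;1 -4.5 -2 0 0;1 -4.5 -2 0 0"
}}

```text
time: 9.02
tool_pos: [572.7, -50.8, 156.9]
tcp_rot: [-0.294, 1.565, -0.295]
contact_force: [0.2, 0.5, -0.8]
grip_width: 85.2
```

```bash
python3 - <<'E'
from h import *
plan(466,126,120,45)
c=capture("wrist"); save(c,"w5.png",(200,40,450,240),3)
masks(c,"checker_center",30); masks(c,"slab",15)
masks(c,"die_large_center",30)
E
```

```text
t 9.03 tcp [572.7 -50.8 156.9] jaw -0.0 q1,q6 [-0.22 -0.22] grip 85.2 F [ 0.2  0.5 -0.8]
  PLAN shift [ 1.199  5.892 -3.569] turn -9.01 alt 26.99
checker_center 0.97 {'n': 2030, 'mean': [571.4, 11.2], 'rc': [571.8, 10.6], 'size': [40.5, 40.5], 'rang': 44.9, 'paxis': 90.9, 'bx': (np.int64(298), np.int64(86), np.int64(347), np.int64(138))}
checker_center 0.25 {'n': 1979, 'mean': [714.8, -4.7], 'rc': [714.7, -5.2], 'size': [45.5, 38.4], 'rang': 0.9, 'paxis': 170.6, 'bx': (np.int64(467), np.int64(110), np.int64(519), np.int64(156))}
slab 0.64 {'n': 6569, 'mean': [570.9, 14.2], 'rc': [571.0, 12.3], 'size': [79.1, 80.4], 'rang': 1.4, 'paxis': 96.5, 'bx': (np.int64(275), np.int64(62), np.int64(368), np.int64(158))}
```

View pics/w5.png

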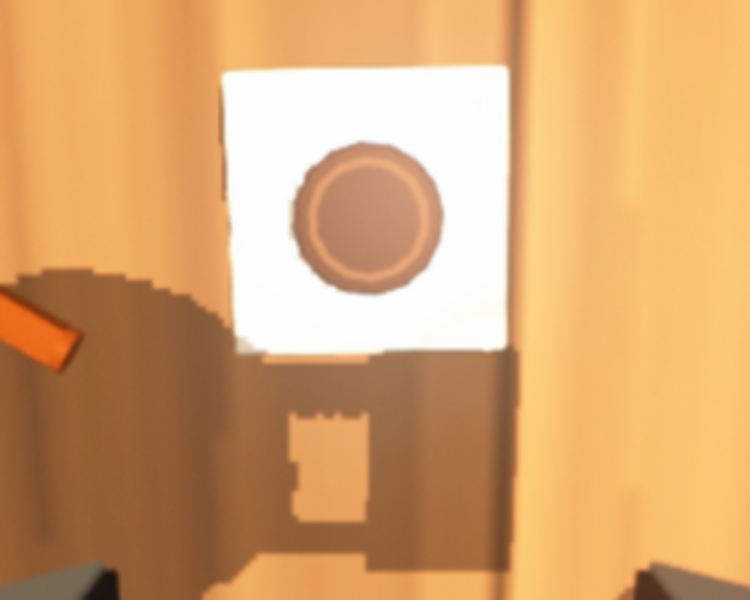

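>>> {"api": "send_rows", "payload": {
  "series": "1 0 1.5 -0.9 -2;1 0 3 -1.8 -4;1 0 4.5 -2.7 -6;1 0 5.9 -3.6 -8;1 1.2 5.9 -3.6 -9;1 1.2 5.9 -3.6 -9"
}}

```text
time: 9.98
tool_pos: [460.0, 129.6, 115.1]
tcp_rot: [2.438, 1.563, -3.057]
contact_force: [-0.2, -0.2, -0.4]
grip_width: 91.8
```

```bash
python3 - <<'E'
from h import *
c=capture("wrist"); save(c,"w6.png")
masks(c,"die_large_center",30)
for q in place_of(c,"die_large_center"): print(q["score"],np.round(q["point"],1))
plan(466,126,5,45)
E
```

```text
die_large_center 0.83 {'n': 1781, 'mean': [462.0, 126.3], 'rc': [461.9, 125.9], 'size': [30.6, 35.1], 'rang': 51.3, 'paxis': 141.8, 'bx': (np.int64(304), np.int64(182), np.int64(347), np.int64(228))}
0.81 [466.  125.2  17. ]
t 10.12 tcp [463.4 128.6 118.1] jaw 45.0 q1,q6 [ 0.11 -0.67] grip 92.2 F [-0.1 -0.4  0.6]
  PLAN shift [ 3.769e+00 -1.240e-01  1.000e-03] turn -0.01 alt 35.99
```

View pics/w6.png

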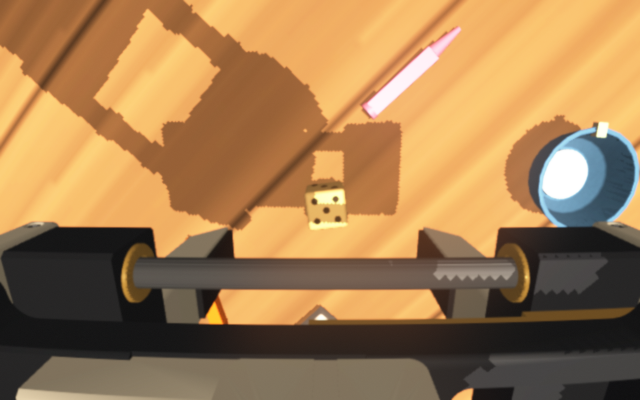

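```bash
python3 - <<'E'
from h import *
c=capture("wrist"); save(c,"w7.png",(285,165,365,240),8)
m=np.array(cut_out(c,"die_large_center")[0]["pixels"]); 
np.savez("c7.npz",m=m,**{k:np.array(c[k]) for k in ("mtx","k1","R","t")})
masks(c,"die_large_center",30)
plan(466,126,5,45)
E
```

```text
die_large_center 0.96 {'n': 1755, 'mean': [462.3, 126.0], 'rc': [462.4, 125.9], 'size': [30.0, 34.8], 'rang': 51.6, 'paxis': 138.1, 'bx': (np.int64(302), np.int64(176), np.int64(344), np.int64(224))}
t 10.28 tcp [463.7 128.2 118.5] jaw 45.0 q1,q6 [ 0.11 -0.67] grip 91.8 F [ 0.9 -0.6 -0.5]
  PLAN shift [ 3.784 -0.103 -0.004] turn -0.0 alt 36.0
```

View pics/w7.png

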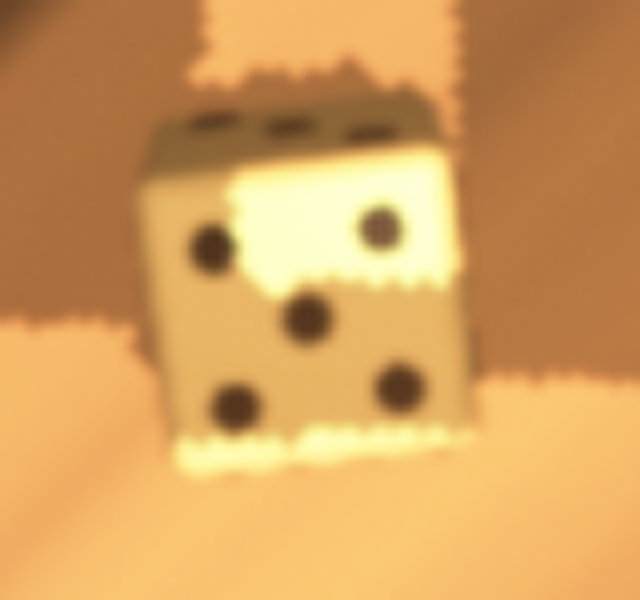

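```bash
python3 - <<'E'
from h import *
c=dict(np.load("c7.npz")); c["k1"]=float(c["k1"])
f=lambda a:np.array(a,float)/8-.44+[285,165]
P=at_z(c,[f(q) for q in [(145,185),(450,148),(475,435),(178,470)]],30)[:,:2]
print(P.round(1),P.mean(0), at_z(c,[f((307,318))],30))
for a,b in ((0,1),(3,2),(0,3),(1,2)): d=P[b]-P[a]; print(np.hypot(*d).round(1),np.degrees(np.arctan2(d[1],d[0])).round(1))
plan(*P.mean(0),6,45)
E
```

```text
[[444.7 122.1]
 [462.1 144.6]
 [483.8 126.7]
 [466.3 104.3]] [464.21576509 124.42603827] [[464.33427871 123.65303552  30.        ]]
28.4 52.1
28.5 52.1
28.0 -39.5
28.0 -39.5
t 10.28 tcp [463.7 128.2 118.5] jaw 45.0 q1,q6 [ 0.11 -0.67] grip 91.8 F [ 0.9 -0.6 -0.5]
  PLAN shift [ 3.751 -0.099 -0.083] turn -0.0 alt 36.0
```

>>> {"api": "send_rows", "payload": {
  "series": "1 1.5 -0.1 -0.08 -1.3;1 2.7 -0.1 -0.08 -1.3;1 3.4 -0.1 -0.08 -1.3;1 3.75 -0.1 -0.08 -1.3;1 3.75 -0.1 -0.08 -1.3;-1 3.75 -0.1 -0.08 -1.3;-1 3.75 -0.1 -0.08 -1.3;-1 3.75 -0.1 -0.08 -1.3"
}}

```text
time: 11.28
tool_pos: [463.8, 124.8, 5.9]
tcp_rot: [-0.724, 1.57, 0.176]
contact_force: [-0.5, 0.7, 0.4]
grip_width: 66.5
```

>>> {"api": "send_rows", "payload": {
  "series": "-1 0 0 0 0;-1 0 0 0 0;-1 0 0 0 0;-1 0 0 0 0;-1 0 0 0 0"
}}

```text
time: 11.9
tool_pos: [463.4, 124.7, 5.3]
tcp_rot: [0.703, 1.571, 1.603]
contact_force: [0.0, 0.5, -0.1]
grip_width: 29.6
```

```bash
python3 - <<'E'
from h import *
plan(571.5,11.2,130,1)
E
```

```text
t 11.9 tcp [463.4 124.7   5.3] jaw 51.6 q1,q6 [ 0.1 -0.8] grip 29.6 F [ 0.   0.5 -0.1]
  PLAN shift [-4.157 -5.173 -0.725] turn 10.11 alt -25.89
```

>>> {"api": "send_rows", "payload": {
  "series": "-1 -1 0 0 0;-1 -3 0 0 0;-1 -4 -1 0 2;-1 -4 -2.2 -0.3 4;-1 -4 -3.4 -0.5 6;-1 -4 -4.4 -0.7 8;-1 -4 -5.15 -0.7 10;-1 -4 -5.15 -0.7 10.1"
}}

```text
time: 12.9
tool_pos: [572.0, 11.2, 124.9]
tcp_rot: [-0.127, 1.571, -0.11]
contact_force: [-0.6, 0.9, -0.8]
grip_width: 29.8
```

>>> {"api": "send_rows", "payload": {
  "series": "-1 0 0 0 0;-1 0 0 0 0"
}}

```text
time: 13.15
tool_pos: [570.7, 13.0, 125.3]
tcp_rot: [2.723, 1.57, 2.744]
contact_force: [-0.3, -0.9, 0.0]
grip_width: 29.6
```

```bash
python3 - <<'E'
from h import *
plan(571.5,12.2,35.8,1)
c=capture("wrist"); save(c,"w8.png")
E
```

```text
t 13.15 tcp [570.7  13.  125.3] jaw 1.2 q1,q6 [-0.11 -0.13] grip 29.6 F [-0.3 -0.9  0. ]
  PLAN shift [ 2.983 -0.026  0.027] turn 0.04 alt -35.96
```

View pics/w8.png

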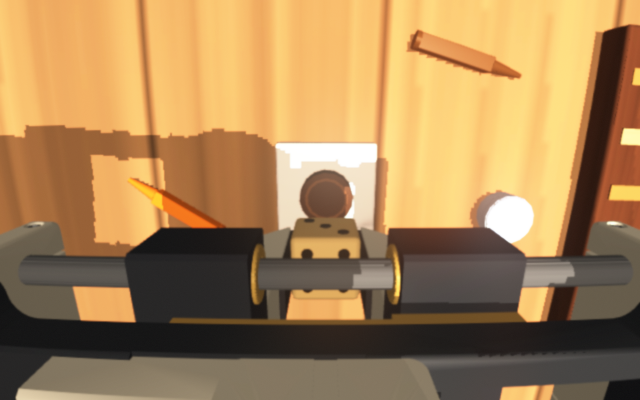

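>>> {"api": "send_rows", "payload": {
  "series": "-1 1.2 -0.03 0.03 0;-1 2.2 -0.03 0.03 0;-1 2.7 -0.03 0.03 0;-1 2.9 -0.03 0.03 0;-1 2.96 -0.03 0.03 0;-1 2.96 -0.03 0.03 0"
}}

```text
time: 13.95
tool_pos: [572.9, 11.3, 37.3]
tcp_rot: [-0.069, 1.569, -0.051]
contact_force: [-0.3, -0.6, -0.6]
grip_width: 29.8
```

```bash
python3 - <<'E'
from h import *
plan(571.5,12.2,35.3,1)
E
```

```text
t 13.95 tcp [572.9  11.3  37.3] jaw 1.1 q1,q6 [-0.11 -0.13] grip 29.8 F [-0.3 -0.6 -0.6]
  PLAN shift [ 0.068  0.03  -0.046] turn 0.02 alt -35.98
```

>>> {"api": "send_rows", "payload": {
  "series": "-1 0 0 0 0;-1 0 0 0 0"
}}

```text
time: 14.2
tool_pos: [572.6, 11.3, 37.0]
tcp_rot: [-0.042, 1.57, -0.023]
contact_force: [0.4, 0.2, 0.5]
grip_width: 29.5
```

```bash
python3 - <<'E'
from h import *
plan(571.5,12.2,35.3,1)
E
```

```text
t 14.2 tcp [572.6  11.3  37. ] jaw 1.1 q1,q6 [-0.11 -0.13] grip 29.5 F [0.4 0.2 0.5]
  PLAN shift [ 0.056  0.03  -0.036] turn 0.02 alt -35.98
```

>>> {"api": "send_rows", "payload": {
  "series": "-1 0.02 0.03 -0.035 0;-1 0.05 0.03 -0.035 0;-1 0.05 0.03 -0.035 0;-1 0.05 0.03 -0.035 0"
}}

```text
time: 14.7
tool_pos: [571.2, 12.3, 35.3]
tcp_rot: [1.772, 1.571, 1.791]
contact_force: [-3.2, 0.8, 5.3]
grip_width: 29.8
```

```bash
python3 - <<'E'
from h import *
plan(571.5,12.2,35.3,1)
E
```

```text
t 14.7 tcp [571.2  12.3  35.3] jaw 1.1 q1,q6 [-0.11 -0.13] grip 29.8 F [-3.2  0.8  5.3]
  PLAN shift [-0.    -0.005  0.01 ] turn 0.02 alt -35.98
```

>>> {"api": "send_rows", "payload": {
  "series": "-1 -0.01 0 0 0;-1 -0.01 0 0 0;-0.3 -0.01 0 0 0;0 -0.01 0 0 0;0 -0.01 0 0 0;0 -1 0 0 0;0.5 -2.5 0 0 0;1 -4 -2 0 0"
}}

```text
time: 15.7
tool_pos: [572.5, -35.9, 149.0]
tcp_rot: [0.584, 1.57, 0.608]
contact_force: [0.4, -0.2, 0.4]
grip_width: 61.5
```

>>> {"api": "send_rows", "payload": {
  "series": "1 0 0 0 0;1 0 0 0 0"
}}

```text
time: 15.95
tool_pos: [571.7, -37.6, 146.9]
tcp_rot: [2.562, 1.57, 2.58]
contact_force: [-1.4, -0.5, -0.6]
grip_width: 81.4
```

```bash
python3 - <<'E'
from h import *
plan(673,119,120,75)
c=capture("wrist"); save(c,"w9.png",(200,40,450,240),3)
masks(c,"checker_center",30); masks(c,"slab",15); masks(c,"die_large_center",60)
E
```

```text
t 15.95 tcp [571.7 -37.6 146.9] jaw 1.0 q1,q6 [-0.2  -0.22] grip 81.4 F [-1.4 -0.5 -0.6]
  PLAN shift [0.896 5.158 3.471] turn -14.79 alt 21.21
checker_center 0.64 {'n': 357, 'mean': [571.3, 18.7], 'rc': [572.2, 11.8], 'size': [37.4, 40.0], 'rang': 58.2, 'paxis': -177.3, 'bx': (np.int64(301), np.int64(104), np.int64(352), np.int64(156))}
die_large_center 0.59 {'n': 1779, 'mean': [571.7, 11.0], 'rc': [571.7, 10.9], 'size': [30.4, 30.2], 'rang': 1.0, 'paxis': 127.4, 'bx': (np.int64(305), np.int64(111), np.int64(348), np.int64(154))}
```

View pics/w9.png

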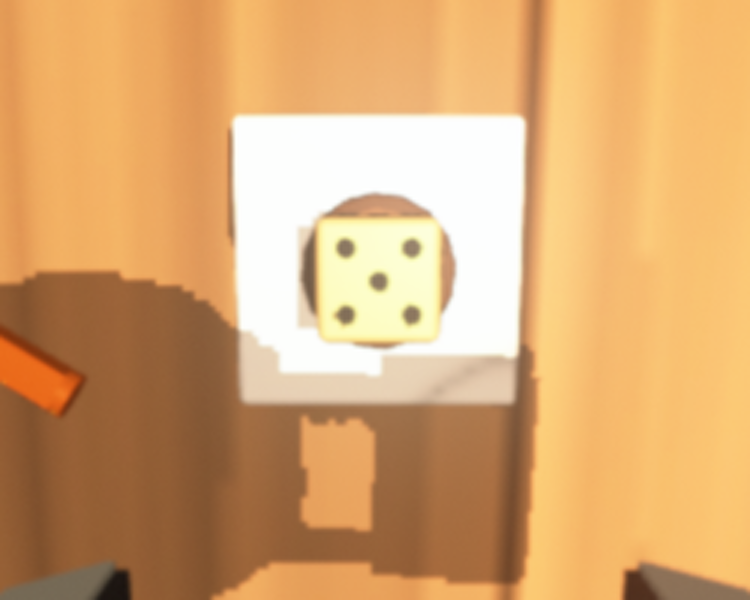

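>>> {"api": "send_rows", "payload": {
  "series": "1 0 1.5 1 -2;1 0 3 2 -4;1 0 4.5 3 -6;1 0.9 5.15 3.47 -8;1 0.9 5.15 3.47 -10;1 0.9 5.15 3.47 -12;1 0.9 5.15 3.47 -14;1 0.9 5.15 3.47 -14.8"
}}

```text
time: 17.15
tool_pos: [672.8, 119.5, 119.4]
tcp_rot: [1.808, 1.569, 3.123]
contact_force: [0.3, 0.9, 0.3]
grip_width: 92.1
```

>>> {"api": "send_rows", "payload": {
  "series": "1 0 0 0 0;1 0 0 0 0;1 0 0 0 0"
}}

```text
time: 17.52
tool_pos: [673.3, 118.8, 120.3]
tcp_rot: [1.475, 1.571, 2.785]
contact_force: [-0.6, -0.4, 0.1]
grip_width: 91.4
```

```bash
python3 - <<'E'
from h import *
plan(673.5,119.4,3,75.2)
c=capture("wrist"); save(c,"w10.png"); save(c,"w10c.png",(270,140,390,230),6)
masks(c,"punch_center",12)
plan(673.5,119.4,3,75.2)
np.savez("c10.npz",**{k:np.array(c[k]) for k in ("mtx","k1","R","t")})
E
```

```text
t 17.52 tcp [673.3 118.8 120.3] jaw 75.0 q1,q6 [ 0.06 -1.25] grip 91.4 F [-0.6 -0.4  0.1]
  PLAN shift [ 3.91e+00 -2.00e-03  2.00e-02] turn -0.03 alt 35.97
punch_center 0.62 {'n': 681, 'mean': [740.7, 231.0], 'rc': [740.7, 229.6], 'size': [41.0, 14.9], 'rang': 64.7, 'paxis': 58.7, 'bx': (np.int64(452), np.int64(224), np.int64(497), np.int64(247))}
punch_center 0.57 {'n': 1440, 'mean': [671.2, 122.2], 'rc': [677.4, 120.3], 'size': [14.0, 89.5], 'rang': 75.6, 'paxis': 165.0, 'bx': (np.int64(321), np.int64(142), np.int64(339), np.int64(249))}
punch_center 0.41 {'n': 108, 'mean': [484.1, -22.7], 'rc': [484.1, -24.3], 'size': [16.8, 4.2], 'rang': 71.6, 'paxis': 65.7, 'bx': (np.int64(65), np.int64(0), np.int64(86), np.int64(6))}
t 17.62 tcp [673.4 118.7 120.5] jaw 75.0 q1,q6 [ 0.06 -1.25] grip 92.0 F [-0.2 -0.4 -0.5]
  PLAN shift [3.915e+00 2.000e-03 2.400e-02] turn -0.03 alt 35.97
```

View pics/w10.png

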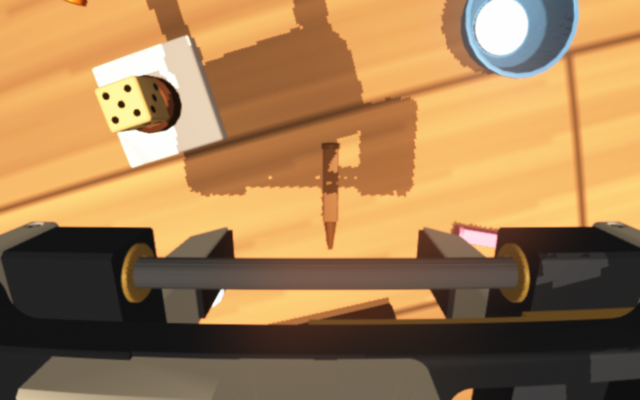

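View pics/w10c.png

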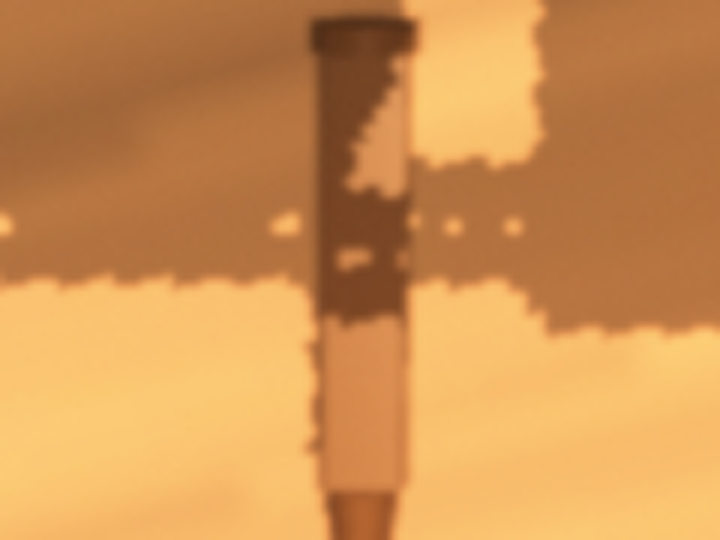

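```bash
python3 - <<'E'
from h import *
c=dict(np.load("c10.npz")); c["k1"]=float(c["k1"])
A=at_z(c,[(330.3,142.7)],12)[0]; B=at_z(c,[(330,249)],6)[0]
print(A.round(1),B.round(1),((A+B)/2).round(1),np.hypot(*(A-B)[:2]), np.degrees(np.arctan2(*(B-A)[1::-1])))
C=(A+B)/2
plan(C[0],C[1],3,75.2)
E
```

```text
[634.7 131.6  12. ] [723.2 108.1   6. ] [678.9 119.9   9. ] 91.50977550506919 -14.835754072873607
t 17.62 tcp [673.4 118.7 120.5] jaw 75.0 q1,q6 [ 0.06 -1.25] grip 92.0 F [-0.2 -0.4 -0.5]
  PLAN shift [ 3.915 -0.169  0.085] turn -0.03 alt 35.97
```

>>> {"api": "send_rows", "payload": {
  "series": "1 1.5 -0.16 0.08 0;1 2.7 -0.16 0.08 0;1 3.5 -0.16 0.08 0;1 3.9 -0.16 0.08 0;1 3.9 -0.16 0.08 0;1 3.9 -0.16 0.08 0"
}}

```text
time: 18.38
tool_pos: [679.6, 119.8, 4.9]
tcp_rot: [-1.218, 1.568, 0.093]
contact_force: [1.6, -0.1, -0.2]
grip_width: 91.8
```

```bash
python3 - <<'E'
from h import *
plan(678.5,119.9,3,75.2)
E
```

```text
t 18.38 tcp [679.6 119.8   4.9] jaw 75.1 q1,q6 [ 0.06 -1.25] grip 91.8 F [ 1.6 -0.1 -0.2]
  PLAN shift [ 0.064  0.036 -0.005] turn -0.03 alt 35.97
```

>>> {"api": "send_rows", "payload": {
  "series": "1 0.05 0.03 0 0;-1 0.05 0.03 0 0;-1 0.05 0.03 0 0;-1 0.05 0.03 0 0;-1 0.05 0.03 0 0;-1 0.05 0.03 0 0;-1 0.05 0.03 0 0;-1 0.05 0.03 0 0"
}}

```text
time: 19.38
tool_pos: [677.8, 120.0, 2.0]
tcp_rot: [0.888, 1.571, 2.198]
contact_force: [0.3, -0.6, -0.9]
grip_width: 26.4
```

>>> {"api": "send_rows", "payload": {
  "series": "-1 0 0 0 0;-1 0 0 0 0;-1 0 0 0 0"
}}

```text
time: 19.75
tool_pos: [677.8, 120.0, 2.1]
tcp_rot: [-0.276, 1.571, 1.035]
contact_force: [0.1, 0.5, -0.3]
grip_width: 11.4
```

```bash
python3 - <<'E'
from h import *
a=np.radians(1.0); print(571+76*-np.sin(a),11.8+76*np.cos(a))
plan(571-76*np.sin(a),11.8+76*np.cos(a),100,91)
E
```

```text
569.6736171107665 87.78842483188573
t 19.75 tcp [677.8 120.    2.1] jaw 75.1 q1,q6 [ 0.06 -1.25] grip 11.4 F [ 0.1  0.5 -0.3]
  PLAN shift [-3.265  3.206 -1.966] turn -3.19 alt 32.81
```

>>> {"api": "send_rows", "payload": {
  "series": "-1 -1 0 0 0;-1 -2.2 0 0 -1;-1 -3.2 0.5 -0.3 -2;-1 -3.2 1.5 -0.9 -3.2;-1 -3.2 2.5 -1.5 -3.2;-1 -3.2 3.2 -1.96 -3.2;-1 -3.2 3.2 -1.96 -3.2;-1 -3.2 3.2 -1.96 -3.2"
}}

```text
time: 20.75
tool_pos: [570.9, 88.0, 98.3]
tcp_rot: [-1.446, 1.569, 0.144]
contact_force: [0.8, -0.1, -1.0]
grip_width: 11.7
```

>>> {"api": "send_rows", "payload": {
  "series": "-1 0 0 0 0;-1 0 0 0 0"
}}

```text
time: 21.0
tool_pos: [570.4, 88.0, 97.8]
tcp_rot: [-0.496, 1.571, 1.093]
contact_force: [0.0, -0.1, -0.9]
grip_width: 11.5
```

```bash
python3 - <<'E'
from h import *
plan(569.2,87.6,2.8,91)
c=capture("wrist"); save(c,"w11.png")
E
```

```text
t 21.0 tcp [570.4  88.   97.8] jaw 91.1 q1,q6 [ 0.02 -1.57] grip 11.5 F [ 0.  -0.1 -0.9]
  PLAN shift [ 3.166  0.039 -0.014] turn 0.02 alt -35.98
```

View pics/w11.png

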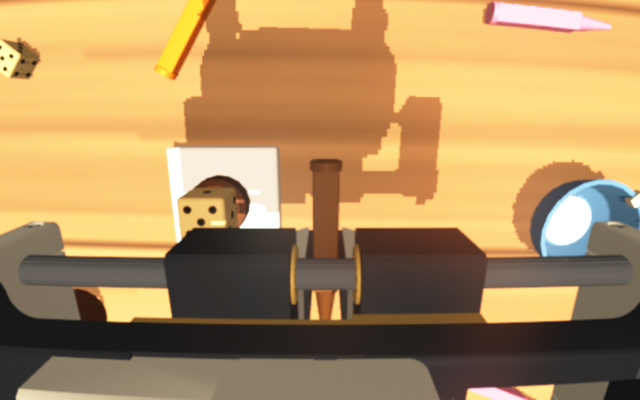

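>>> {"api": "send_rows", "payload": {
  "series": "-1 1 0.04 0 0;-1 1.9 0.04 0 0;-1 2.6 0.04 0 0;-1 2.9 0.04 0 0;-1 3.1 0.04 0 0;-1 3.12 0.04 0 0;-1 3.12 0.04 0 0;-1 3.12 0.04 0 0"
}}

```text
time: 22.05
tool_pos: [569.1, 87.9, 5.0]
tcp_rot: [-1.514, 1.57, 0.076]
contact_force: [-0.8, 0.6, -0.5]
grip_width: 11.5
```

```bash
python3 - <<'E'
from h import *
plan(569.2,87.6,2.4,91)
E
```

```text
t 22.05 tcp [569.1  87.9   5. ] jaw 91.1 q1,q6 [ 0.02 -1.57] grip 11.5 F [-0.8  0.6 -0.5]
  PLAN shift [ 0.088 -0.004 -0.01 ] turn 0.02 alt -35.98
```

>>> {"api": "send_rows", "payload": {
  "series": "-1 0.05 0 -0.01 0;-1 0.08 0 -0.01 0;-1 0.08 0 -0.01 0;-1 0.08 0 -0.01 0"
}}

```text
time: 22.55
tool_pos: [568.7, 87.6, 2.0]
tcp_rot: [-0.629, 1.571, 0.96]
contact_force: [-0.0, -0.4, 0.0]
grip_width: 11.4
```

>>> {"api": "send_rows", "payload": {
  "series": "-0.5 0 0 0 0;-0.5 0 0 0 0;-0.5 0 0 0 0;-0.5 -1 0 0 0;-0.5 -2 0 0 0;0 -4 -1 0 0;1 -5 -3 0 0;1 -5 -3 0 0"
}}

```text
time: 23.55
tool_pos: [662.6, 89.1, 155.1]
tcp_rot: [-1.567, 1.563, 0.022]
contact_force: [0.1, 0.1, -1.0]
grip_width: 48.3
```

>>> {"api": "send_rows", "payload": {
  "series": "1 0 0 0 0;1 0 0 0 0"
}}

```text
time: 23.8
tool_pos: [656.8, 89.3, 150.3]
tcp_rot: [1.536, 1.567, 3.126]
contact_force: [-1.1, 0.1, -0.0]
grip_width: 68.5
```

```bash
python3 - <<'E'
from h import *
plan(503.7,-402,160,88)
c=capture("wrist"); save(c,"w12.png")
masks(c,"punch_center",12);masks(c,"slab",15)
c=capture("top"); save(c,"top2.png",(230,140,390,260),5)
masks(c,"punch_center",12);masks(c,"slab",15)
E
```

```text
t 23.8 tcp [656.8  89.3 150.3] jaw 91.1 q1,q6 [ 0.02 -1.57] grip 68.5 F [-1.1  0.1 -0. ]
  PLAN shift [ -0.303   5.414 -16.278] turn 0.62 alt -35.38
punch_center 0.92 {'n': 1401, 'mean': [563.9, 86.1], 'rc': [568.3, 86.4], 'size': [88.4, 12.4], 'rang': 2.3, 'paxis': -179.1, 'bx': (np.int64(317), np.int64(26), np.int64(333), np.int64(136))}
slab 0.83 {'n': 6881, 'mean': [570.1, 16.9], 'rc': [571.0, 12.7], 'size': [80.4, 81.6], 'rang': 1.7, 'paxis': 171.6, 'bx': (np.int64(186), np.int64(32), np.int64(287), np.int64(133))}
slab 0.26 {'n': 1467, 'mean': [563.5, 86.1], 'rc': [569.0, 86.0], 'size': [88.4, 12.8], 'rang': 1.4, 'paxis': -179.1, 'bx': (np.int64(317), np.int64(26), np.int64(333), np.int64(137))}
punch_center 0.43 {'n': 128, 'mean': [448.8, -10.8], 'rc': [446.1, -8.3], 'size': [17.7, 78.7], 'rang': 57.4, 'paxis': 148.6, 'bx': (np.int64(311), np.int64(237), np.int64(326), np.int64(259))}
punch_center 0.4 {'n': 52, 'mean': [438.6, 254.5], 'rc': [438.1, 255.5], 'size': [15.1, 30.6], 'rang': 1.5, 'paxis': 87.0, 'bx': (np.int64(226), np.int64(246), np.int64(236), np.int64(251))}
slab 0.78 {'n': 485, 'mean': [567.3, 8.0], 'rc': [568.3, 9.3], 'size': [76.2, 73.1], 'rang': 1.3, 'paxis': 159.5, 'bx': (np.int64(301), np.int64(195), np.int64(325), np.int64(220))}
```

View pics/w12.png

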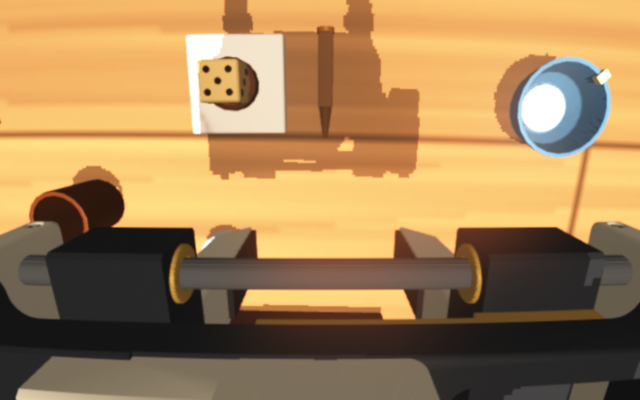

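View pics/top2.png

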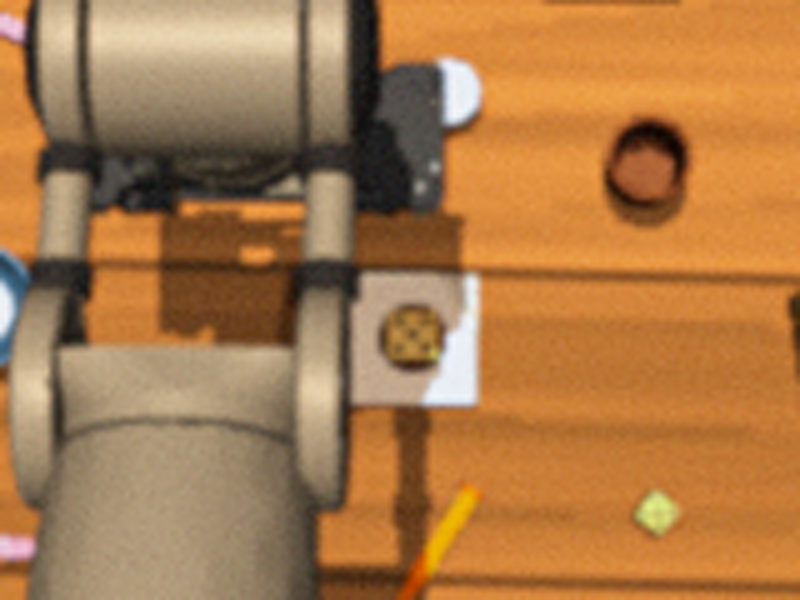

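>>> {"api": "send_rows", "payload": {
  "series": "1 -1.8 0.3 0 0;1 -1.8 0.6 -2 0;1 -1.8 0.9 -4 0;1 -1.8 0.9 -6 0;1 -1.8 0.9 -8 0;1 -1.8 0.9 -10 0;1 -1.8 0.9 -12.3 0;1 -1.8 0.9 -12.3 0"
}}

```text
time: 25.1
tool_pos: [637.4, -284.9, 205.1]
tcp_rot: [2.362, 1.57, -2.337]
contact_force: [-0.4, 1.0, 0.6]
grip_width: 91.7
```

>>> {"api": "send_rows", "payload": {
  "series": "1 0 0 0 0;1 0 0 0 0;1 0 0 0 0"
}}

```text
time: 25.48
tool_pos: [639.0, -278.5, 206.4]
tcp_rot: [-1.541, 1.57, 0.051]
contact_force: [-0.0, -0.7, 0.1]
grip_width: 91.5
```

```bash
python3 - <<'E'
from h import *
plan(503.7,-402,120,88.5)
c=capture("wrist"); save(c,"w13.png"); save(c,"w13c.png",(230,60,430,200),4)
np.savez("c13.npz",**{k:np.array(c[k]) for k in ("mtx","k1","R","t")})
masks(c,"dice_box",45);masks(c,"file_handle_center",12)
print(proj(c,[[574,-281,0],[574,-281,45]]))
E
```

```text
t 25.48 tcp [ 639.  -278.5  206.4] jaw 91.2 q1,q6 [-0.52 -2.11] grip 91.5 F [-0.  -0.7  0.1]
  PLAN shift [ 2.879  4.597 -4.021] turn 0.54 alt -35.46
dice_box 0.84 {'n': 15652, 'mean': [588.4, -277.2], 'rc': [588.1, -278.2], 'size': [112.1, 144.4], 'rang': 9.7, 'paxis': 94.6, 'bx': (np.int64(259), np.int64(55), np.int64(411), np.int64(194))}
dice_box 0.56 {'n': 448, 'mean': [482.2, -154.1], 'rc': [483.9, -153.0], 'size': [15.6, 30.1], 'rang': 3.1, 'paxis': 100.4, 'bx': (np.int64(458), np.int64(0), np.int64(492), np.int64(19))}
file_handle_center 0.67 {'n': 2447, 'mean': [513.1, -403.7], 'rc': [517.7, -403.7], 'size': [28.4, 90.5], 'rang': 89.9, 'paxis': -179.8, 'bx': (np.int64(185), np.int64(0), np.int64(216), np.int64(97))}
[[325.72191798 110.07470942]
 [325.78422342 110.43777213]]
```

View pics/w13.png

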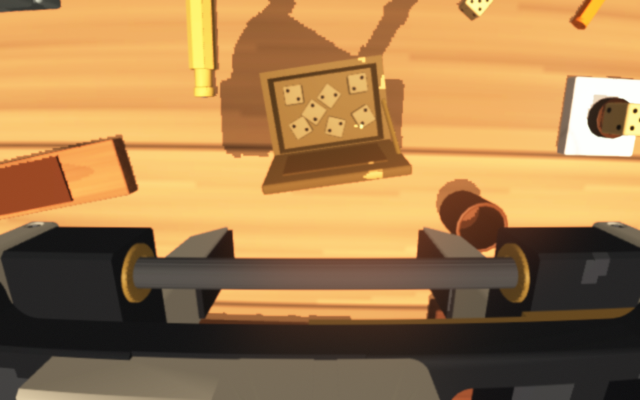

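View pics/w13c.png

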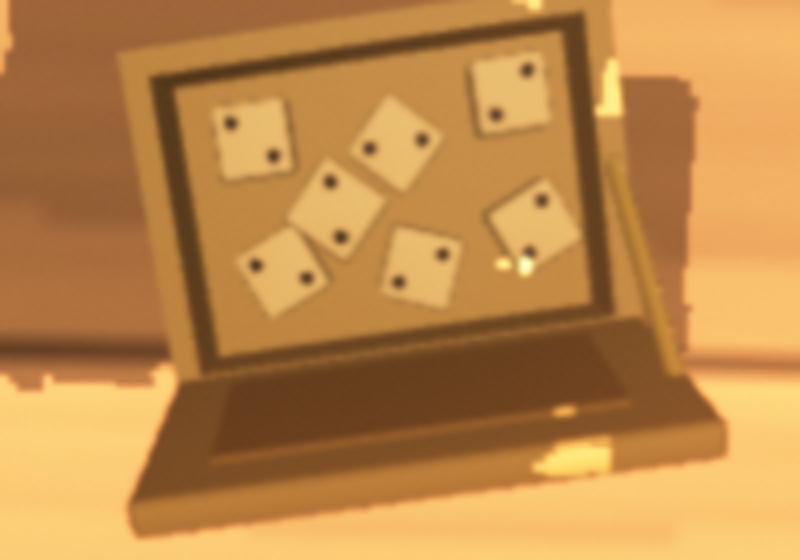

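```bash
python3 - <<'E'
from h import *
c=dict(np.load("c13.npz")); c["k1"]=float(c["k1"])
im=cv2.imread("pics/w13.png"); cv2.imwrite("pics/w13d.png",cv2.resize(im[45:170,250:410],None,fx=5,fy=5,interpolation=cv2.INTER_CUBIC))
E
```

```text
(no output)
```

View pics/w13d.png

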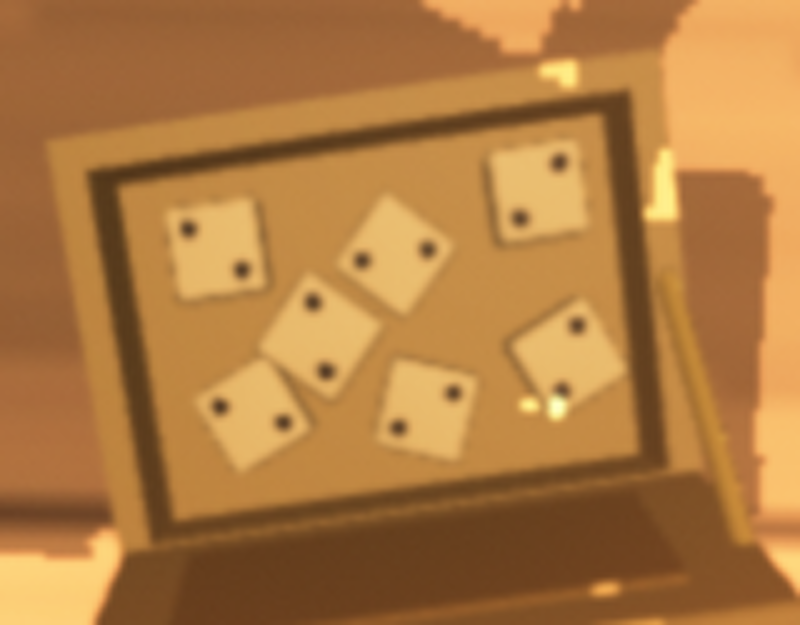

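```bash
python3 - <<'E'
from h import *
c=dict(np.load("c13.npz")); c["k1"]=float(c["k1"])
f=lambda a:np.array(a,float)/5-.4+[250,45]
P=at_z(c,[f(q) for q in [(47,142),(662,47),(703,470),(122,552)]],45)[:,:2]
print(P.round(1).tolist())
ang=[]
for a,b in ((0,1),(3,2),(0,3),(1,2)): d=P[b]-P[a]; t=np.degrees(np.arctan2(d[1],d[0])); ang.append(t); print(np.hypot(*d).round(1),t.round(1))
print(P.mean(0))
yaw=np.radians(np.mean([ang[0]-90,ang[1]-90,ang[2],ang[3]])); 
F=(P[0]+P[1])/2; x=np.array([np.cos(yaw),np.sin(yaw)])
print("yaw",np.degrees(yaw),"centre from front",F+40*x,"target",F-42*x, "from mean",P.mean(0)-82*x)
E
```

```text
[[542.3, -341.4], [524.0, -232.4], [598.1, -220.5], [615.8, -328.8]]
110.5 99.6
109.7 99.3
74.5 9.7
75.1 9.1
[ 570.0580118  -280.77642091]
yaw 9.40693106785371 centre from front [ 572.61893225 -280.34836396] target [ 491.72163571 -293.75087911] from mean [ 489.16071526 -294.17893605]
```

>>> {"api": "send_rows", "payload": {
  "series": "1 0 1 -1 0.5;1 0 2 -2 0.5;1 0 3.2 -3 0.5;1 0 4.6 -4 0.5;1 1 4.6 -4 0.5;1 2 4.6 -4 0.5;1 2.9 4.6 -4 0.5;1 2.9 4.6 -4 0.5"
}}

```text
time: 26.62
tool_pos: [502.0, -401.5, 116.9]
tcp_rot: [0.78, 1.566, 2.326]
contact_force: [0.1, 0.3, -0.1]
grip_width: 91.9
```

>>> {"api": "send_rows", "payload": {
  "series": "1 0 0 0 0;1 0 0 0 0;1 0 0 0 0"
}}

```text
time: 27.0
tool_pos: [503.2, -403.1, 120.0]
tcp_rot: [-2.299, 1.569, -0.753]
contact_force: [-0.5, 0.3, 0.5]
grip_width: 91.4
```

```bash
python3 - <<'E'
from h import *
plan(503.7,-402,8,88.5)
c=capture("wrist"); save(c,"w14.png")
np.savez("c14.npz",**{k:np.array(c[k]) for k in ("mtx","k1","R","t")})
masks(c,"file_handle_center",12)
E
```

```text
t 27.0 tcp [ 503.2 -403.1  120. ] jaw 88.6 q1,q6 [-0.79 -2.34] grip 91.4 F [-0.5  0.3  0.5]
  PLAN shift [ 3.735 -0.01   0.04 ] turn 0.02 alt -35.98
file_handle_center 0.93 {'n': 3628, 'mean': [500.3, -402.9], 'rc': [504.5, -403.0], 'size': [108.6, 24.5], 'rang': 0.0, 'paxis': -179.9, 'bx': (np.int64(312), np.int64(127), np.int64(343), np.int64(257))}
```

View pics/w14.png

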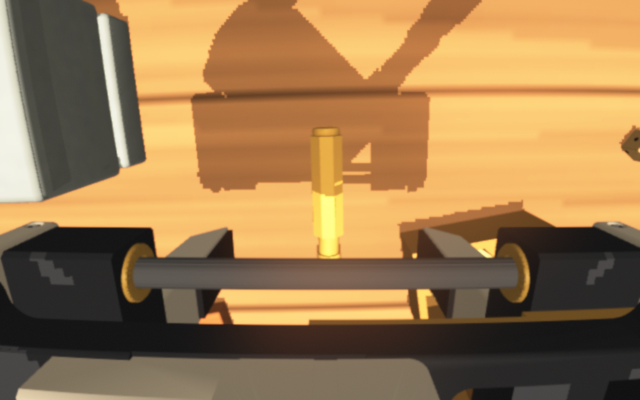

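```bash
python3 - <<'E'
from h import *
c=dict(np.load("c14.npz")); c["k1"]=float(c["k1"])
im=cv2.imread("pics/w14.png"); cv2.imwrite("pics/w14c.png",cv2.resize(im[115:265,285:370],None,fx=4,fy=4,interpolation=cv2.INTER_CUBIC))
for z in (12,20,24):
    print(z,at_z(c,[(326.5,127),(327,237),(312,180),(342.5,180),(312,150),(342,150)],z)[:,:2].round(1).tolist())
E
```

```text
12 [[450.4, -402.5], [540.4, -404.2], [491.7, -415.1], [492.2, -390.8], [467.8, -414.2], [468.3, -390.9]]
20 [[449.9, -402.5], [537.3, -404.2], [490.0, -414.7], [490.5, -391.1], [466.8, -413.9], [467.3, -391.2]]
24 [[449.7, -402.5], [535.7, -404.2], [489.1, -414.5], [489.7, -391.3], [466.3, -413.7], [466.9, -391.4]]
```

View pics/w14c.png

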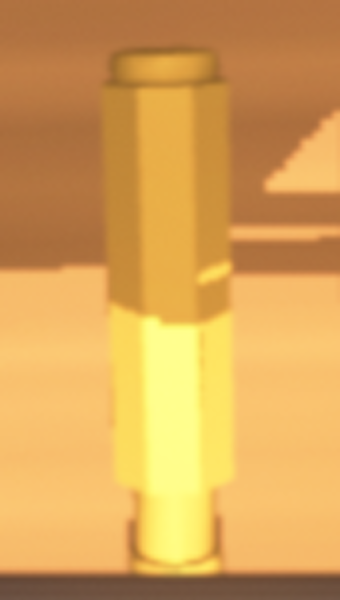

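>>> {"api": "send_rows", "payload": {
  "series": "1 1.5 -0.09 0 0;1 2.7 -0.09 0 0;1 3.4 -0.09 0 0;1 3.8 -0.09 0 0;1 3.85 -0.09 0 0;1 3.85 -0.09 0 0;1 3.85 -0.09 0 0"
}}

```text
time: 27.98
tool_pos: [506.0, -403.3, 4.6]
tcp_rot: [-2.3, 1.569, -0.754]
contact_force: [0.4, 0.9, 0.7]
grip_width: 91.8
```

```bash
python3 - <<'E'
from h import *
plan(505.8,-403,2.5,88.8)
E
```

```text
t 27.98 tcp [ 506.  -403.3    4.6] jaw 88.6 q1,q6 [-0.79 -2.34] grip 91.8 F [0.4 0.9 0.7]
  PLAN shift [0.07  0.008 0.011] turn -0.05 alt 35.95
```

>>> {"api": "send_rows", "payload": {
  "series": "1 0.06 0 0 0;-1 0.06 0 0 0;-1 0.06 0 0 0;-1 0.06 0 0 0;-1 0.06 0 0 0;-1 0.06 0 0 0;-1 0.06 0 0 0;-1 0.06 0 0 0"
}}

```text
time: 28.98
tool_pos: [505.6, -402.8, 1.7]
tcp_rot: [-0.51, 1.571, 1.036]
contact_force: [0.5, 2.1, 0.6]
grip_width: 26.3
```

>>> {"api": "send_rows", "payload": {
  "series": "-1 0 0 0 0;-1 0 0 0 0"
}}

```text
time: 29.22
tool_pos: [505.6, -402.7, 1.7]
tcp_rot: [-0.178, 1.571, 1.368]
contact_force: [0.4, 0.1, 0.3]
grip_width: 23.6
```

```bash
python3 - <<'E'
from h import *
plan(491.7,-293.8,110,9.4)
E
```

```text
t 29.23 tcp [ 505.6 -402.7    1.7] jaw 88.6 q1,q6 [-0.79 -2.34] grip 23.6 F [0.4 0.1 0.3]
  PLAN shift [-3.61   0.553  3.619] turn 15.84 alt -20.16
```

>>> {"api": "send_rows", "payload": {
  "series": "-1 -1 0 0 0;-1 -2.5 0 0 0;-1 -3.6 0 0 1;-1 -3.6 0.1 0.6 3;-1 -3.6 0.2 1.2 5;-1 -3.6 0.3 1.9 7;-1 -3.6 0.4 2.5 9;-1 -3.6 0.5 3.1 11"
}}

```text
time: 30.22
tool_pos: [492.5, -308.7, 109.3]
tcp_rot: [1.866, 1.57, 2.446]
contact_force: [-0.5, 0.2, -1.6]
grip_width: 24.2
```

```bash
python3 - <<'E'
from h import *
plan(491.7,-293.8,110,9.4)
E
```

```text
t 30.23 tcp [ 492.5 -308.7  109.3] jaw 33.2 q1,q6 [-0.69 -1.27] grip 24.2 F [-0.5  0.2 -1.6]
  PLAN shift [-0.022  0.432  0.25 ] turn 4.77 alt -31.23
```

>>> {"api": "send_rows", "payload": {
  "series": "-1 0 0.2 0.12 2;-1 0 0.43 0.25 3.5;-1 0 0.43 0.25 4.8;-1 0 0.43 0.25 4.8;-1 0 0.43 0.25 4.8"
}}

```text
time: 30.85
tool_pos: [491.9, -294.6, 109.5]
tcp_rot: [2.202, 1.57, 2.371]
contact_force: [0.1, 0.6, -1.4]
grip_width: 23.6
```

```bash
python3 - <<'E'
from h import *
plan(491.7,-293.8,2.2,9.4)
c=capture("wrist"); save(c,"w15.png")
E
```

```text
t 30.85 tcp [ 491.9 -294.6  109.5] jaw 9.7 q1,q6 [-0.67 -0.84] grip 23.6 F [ 0.1  0.6 -1.4]
  PLAN shift [ 3.577e+00  2.700e-02 -1.000e-03] turn 0.06 alt -35.94
```

View pics/w15.png

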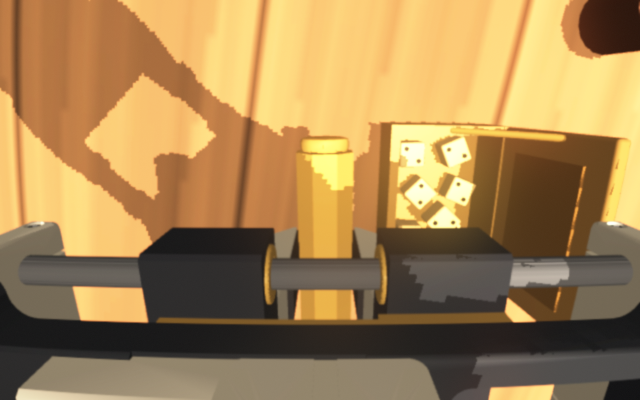

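>>> {"api": "send_rows", "payload": {
  "series": "-1 1 0.03 0 0;-1 2 0.03 0 0;-1 2.8 0.03 0 0;-1 3.2 0.03 0 0;-1 3.4 0.03 0 0;-1 3.5 0.03 0 0;-1 3.5 0.03 0 0;-1 3.5 0.03 0 0"
}}

```text
time: 31.9
tool_pos: [492.2, -294.0, 5.3]
tcp_rot: [-0.754, 1.57, -0.587]
contact_force: [0.2, 0.2, -2.0]
grip_width: 23.3
```

```bash
python3 - <<'E'
from h import *
plan(491.7,-293.8,2.,9.4)
E
```

```text
t 31.9 tcp [ 492.2 -294.     5.3] jaw 9.6 q1,q6 [-0.67 -0.84] grip 23.3 F [ 0.2  0.2 -2. ]
  PLAN shift [ 0.111  0.009 -0.015] turn 0.03 alt -35.97
```

>>> {"api": "send_rows", "payload": {
  "series": "-1 0.06 0 -0.01 0;-1 0.1 0 -0.01 0;-1 0.1 0 -0.01 0;-1 0.1 0 -0.01 0"
}}

```text
time: 32.4
tool_pos: [491.6, -293.8, 1.7]
tcp_rot: [0.222, 1.571, 0.389]
contact_force: [-0.0, 0.2, -2.1]
grip_width: 23.5
```

>>> {"api": "send_rows", "payload": {
  "series": "-0.3 0 0 0 0;-0.3 0 0 0 0;-0.3 0 0 0 0;-0.3 -1 0 0 0;-0.3 -2.5 0 0 0;0 -4.5 -1 0 0;1 -5 -2.7 0 0;1 -5 -2.7 0 0"
}}

```text
time: 33.4
tool_pos: [505.7, -377.6, 153.9]
tcp_rot: [-1.012, 1.565, -0.848]
contact_force: [-0.3, 0.1, -0.5]
grip_width: 57.5
```

>>> {"api": "send_rows", "payload": {
  "series": "1 0 0 0 0;1 0 0 0 0;1 0 0 0 0"
}}

```text
time: 33.78
tool_pos: [504.9, -372.7, 151.1]
tcp_rot: [2.111, 1.569, 2.279]
contact_force: [0.5, -1.2, 0.9]
grip_width: 87.4
```

```bash
python3 - <<'E'
from h import *
plan(470,-140,120,45)
c=capture("wrist"); save(c,"w16.png")
masks(c,"file_handle_center",12)
np.savez("c16.npz",**{k:np.array(c[k]) for k in ("mtx","k1","R","t")})
E
```

```text
t 33.77 tcp [ 504.9 -372.7  151.1] jaw 9.6 q1,q6 [-0.76 -0.93] grip 87.4 F [ 0.5 -1.2  0.9]
  PLAN shift [1.048 7.839 0.149] turn -7.08 alt 28.92
file_handle_center 0.69 {'n': 3713, 'mean': [491.1, -292.1], 'rc': [491.9, -296.3], 'size': [24.4, 114.2], 'rang': 10.2, 'paxis': 100.7, 'bx': (np.int64(310), np.int64(21), np.int64(340), np.int64(161))}
```

View pics/w16.png

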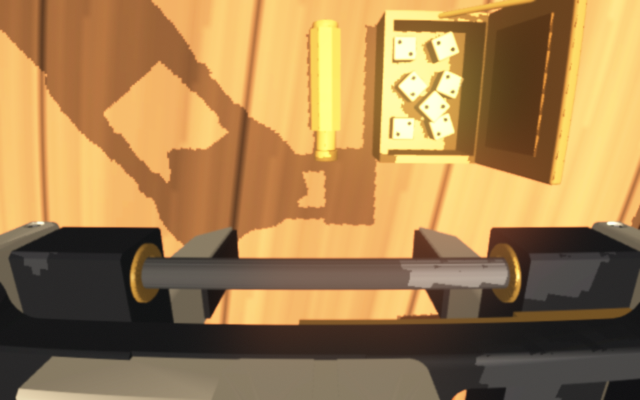

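```bash
python3 - <<'E'
import cv2
im=cv2.imread("pics/w16.png"); cv2.imwrite("pics/w16c.png",cv2.resize(im[0:170,295:495],None,fx=3.5,fy=3.5,interpolation=cv2.INTER_CUBIC))
E
```

```text
(no output)
```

View pics/w16c.png

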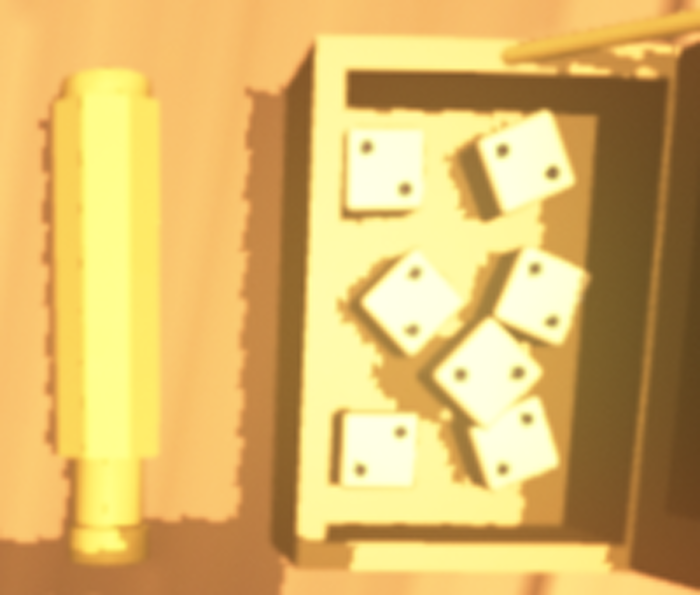

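```bash
python3 - <<'E'
from h import *
c=dict(np.load("c16.npz")); c["k1"]=float(c["k1"])
f=lambda a:np.array(a,float)/3.5-.36+[295,0]
B=at_z(c,[f((316,38)),f((297,543))],45)[:,:2]; d=B[0]-B[1]; print(B.round(1),np.hypot(*d),np.degrees(np.arctan2(d[1],d[0]))-90)
u=d/np.hypot(*d); x=np.array([u[1],-u[0]]); F=B.mean(0); Cn=F+40*x
print("centre",Cn,"target",F-42*x)
for z,z2 in ((12,10),(20,14)):
    H=np.array([at_z(c,[f((105,72))],z)[0,:2],at_z(c,[f((108,563))],z2)[0,:2]]); h=H[0]-H[1]
    print(H.round(1),np.hypot(*h),np.degrees(np.arctan2(h[1],h[0]))-90,"mid",H.mean(0),"in box",(H.mean(0)-Cn)@x,(H.mean(0)-Cn)@u)
E
```

```text
[[ 524.3 -233.2]
 [ 541.3 -335.7]] 103.83669458366144 9.405298868182157
centre [ 572.23154109 -277.91479719] target [ 491.33386278 -291.31500779]
[[ 481.6 -239.6]
 [ 501.5 -352.4]] 114.56665943864112 10.000274316432993 mid [ 491.5242485  -295.99987505] in box -82.57776152240847 -4.65300114417877
[[ 481.9 -241.4]
 [ 501.4 -351.8]] 112.10264631311827 9.997905868729816 mid [ 491.63959974 -296.61437171] in box -82.56438027304198 -5.278087535259429
```

>>> {"api": "send_rows", "payload": {
  "series": "1 0 2 0 0;1 0 4 0.1 -1.5;1 0 6 0.15 -3;1 0 7.8 0.15 -4.5;1 0.5 7.8 0.15 -6;1 1 7.8 0.15 -7;1 1 7.8 0.15 -7;1 1 7.8 0.15 -7"
}}

```text
time: 34.88
tool_pos: [470.8, -142.3, 122.2]
tcp_rot: [-1.042, 1.57, -0.265]
contact_force: [0.6, 1.2, -0.4]
grip_width: 92.0
```

>>> {"api": "send_rows", "payload": {
  "series": "1 0 0 0 0;1 0 0 0 0"
}}

```text
time: 35.12
tool_pos: [470.7, -142.4, 122.1]
tcp_rot: [-1.104, 1.57, -0.327]
contact_force: [0.7, 0.5, -0.1]
grip_width: 92.1
```

```bash
python3 - <<'E'
from h import *
plan(470,-140,120,45)
c=capture("wrist"); save(c,"w17.png"); 
np.savez("c17.npz",**{k:np.array(c[k]) for k in ("mtx","k1","R","t")})
masks(c,"die_small_center",20)
r=cut_out(c,"die_small_center")
if r:
  m=np.array(r[0]["pixels"]); ys,xs=np.nonzero(m); x0,y0=int(xs.mean())-30,int(ys.mean())-25; print(x0,y0); save(c,"w17c.png",(x0,y0,x0+60,y0+50),10)
E
```

```text
t 35.12 tcp [ 470.7 -142.4  122.1] jaw 44.5 q1,q6 [-0.45 -1.23] grip 92.1 F [ 0.7  0.5 -0.1]
  PLAN shift [0.069 0.073 0.038] turn -0.09 alt 35.91
die_small_center 0.94 {'n': 709, 'mean': [468.1, -138.1], 'rc': [468.2, -138.1], 'size': [20.5, 22.7], 'rang': 53.4, 'paxis': 132.1, 'bx': (np.int64(314), np.int64(173), np.int64(341), np.int64(203))}
297 163
```

View pics/w17.png

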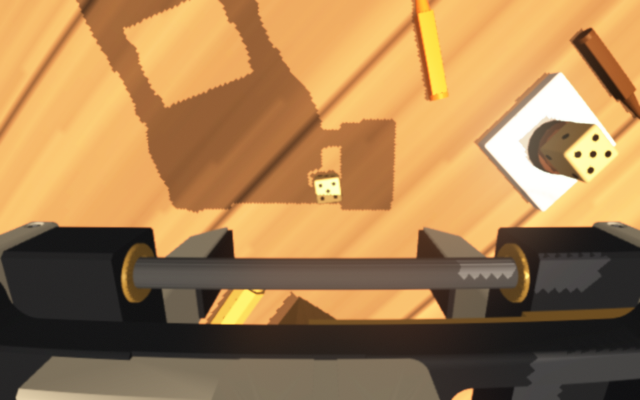

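View pics/w17c.png

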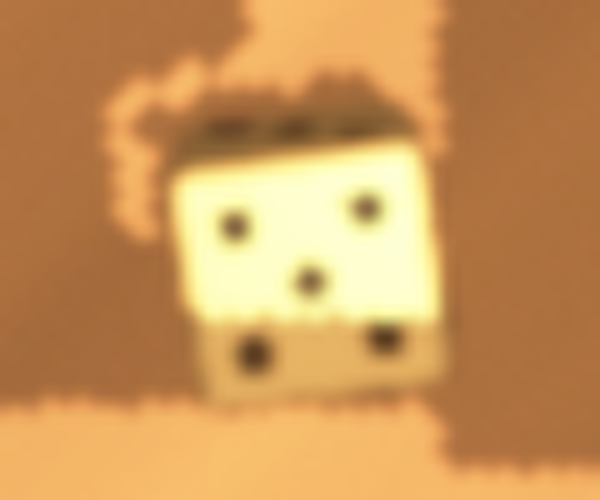

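```bash
python3 - <<'E'
from h import *
c=dict(np.load("c17.npz")); c["k1"]=float(c["k1"])
f=lambda a:np.array(a,float)/10-.45+[297,163]
P=at_z(c,[f(q) for q in [(175,180),(418,145),(442,380),(203,400)]],20)[:,:2]
print(P.mean(0), at_z(c,[f((310,282))],20))
for a,b in ((0,1),(3,2),(0,3),(1,2)): d=P[b]-P[a]; print(np.hypot(*d).round(1),np.degrees(np.arctan2(d[1],d[0])).round(1))
plan(*(at_z(c,[f((310,280))],20)[0,:2]),4,52)
E
```

```text
[ 469.00733719 -139.56923238] [[ 469.30624827 -139.81513279   20.        ]]
19.1 52.9
19.0 49.5
17.9 -38.8
19.1 -39.2
t 35.27 tcp [ 470.6 -142.2  121.8] jaw 44.5 q1,q6 [-0.45 -1.23] grip 92.0 F [ 0.6 -0.4  0.3]
  PLAN shift [3.927 0.094 0.026] turn -1.49 alt 34.51
```

>>> {"api": "send_rows", "payload": {
  "series": "1 1.5 0.09 0.02 -1.3;1 2.7 0.09 0.02 -1.3;1 3.5 0.09 0.02 -1.3;1 3.85 0.09 0.02 -1.3;1 3.9 0.09 0.02 -1.3;-1 3.9 0.09 0.02 -1.3;-1 3.9 0.09 0.02 -1.3;-1 3.9 0.09 0.02 -1.3"
}}

```text
time: 36.28
tool_pos: [469.4, -139.9, 5.3]
tcp_rot: [-1.248, 1.57, -0.357]
contact_force: [-0.1, 0.2, -1.1]
grip_width: 66.5
```

>>> {"api": "send_rows", "payload": {
  "series": "-1 0 0 0 0;-1 0 0 0 0;-1 0 0 0 0;-1 0 0 0 0;-1 0 0 0 0;-1 0 0 0 0"
}}

```text
time: 37.02
tool_pos: [469.1, -139.8, 4.7]
tcp_rot: [0.4, 1.571, 1.292]
contact_force: [-0.2, 1.0, -0.1]
grip_width: 19.5
```

```bash
python3 - <<'E'
from h import *
plan(649,278,150,90)
E
```

```text
t 37.02 tcp [ 469.1 -139.8    4.7] jaw 51.1 q1,q6 [-0.45 -1.34] grip 19.5 F [-0.2  1.  -0.1]
  PLAN shift [-4.842  4.085 14.603] turn -7.79 alt 28.21
```

>>> {"api": "send_rows", "payload": {
  "series": "-1 -1 0 0 0;-1 -3 0 0 0;-1 -4.8 0.5 1.5 0;-1 -4.8 1 3.3 -1;-1 -4.8 1.5 5.1 -2;-1 -4.8 2 6.9 -3;-1 -4.8 2.5 8.7 -4;-1 -4.8 2.9 10.5 -5"
}}

```text
time: 38.02
tool_pos: [599.7, 161.8, 148.7]
tcp_rot: [2.314, 1.571, -2.639]
contact_force: [0.5, -1.1, -0.5]
grip_width: 19.7
```

```bash
python3 - <<'E'
from h import *
plan(665,278,130,90)
E
```

```text
t 38.02 tcp [599.7 161.8 148.7] jaw 76.3 q1,q6 [ 0.14 -1.19] grip 19.7 F [ 0.5 -1.1 -0.5]
  PLAN shift [ 0.622 -1.195  4.281] turn -2.75 alt 33.25
```

>>> {"api": "send_rows", "payload": {
  "series": "-1 0 -0.4 1.4 -1;-1 0 -0.8 2.9 -2;-1 0 -1.2 4.3 -2.75;-1 0.3 -1.2 4.3 -2.75;-1 0.6 -1.2 4.3 -2.75;-1 0.6 -1.2 4.3 -2.75;-1 0.6 -1.2 4.3 -2.75"
}}

```text
time: 38.9
tool_pos: [665.4, 275.5, 131.3]
tcp_rot: [-1.401, 1.57, 0.166]
contact_force: [-0.1, 0.1, 0.7]
grip_width: 19.6
```

```bash
python3 - <<'E'
from h import *
c=capture("wrist"); save(c,"w18.png")
np.savez("c18.npz",**{k:np.array(c[k]) for k in ("mtx","k1","R","t")})
masks(c,"bowl",38)
plan(649,278,4.7,90)
E
```

```text
bowl 0.92 {'n': 10009, 'mean': [582.1, 277.4], 'rc': [583.1, 277.6], 'size': [77.8, 78.6], 'rang': 89.8, 'paxis': 150.0, 'bx': (np.int64(275), np.int64(27), np.int64(385), np.int64(142))}
t 39.0 tcp [665.6 275.9 131.6] jaw 89.8 q1,q6 [ 0.29 -1.28] grip 19.9 F [-0.2 -0.6  0.5]
  PLAN shift [4.228 0.556 0.068] turn -0.05 alt 35.95
```

View pics/w18.png

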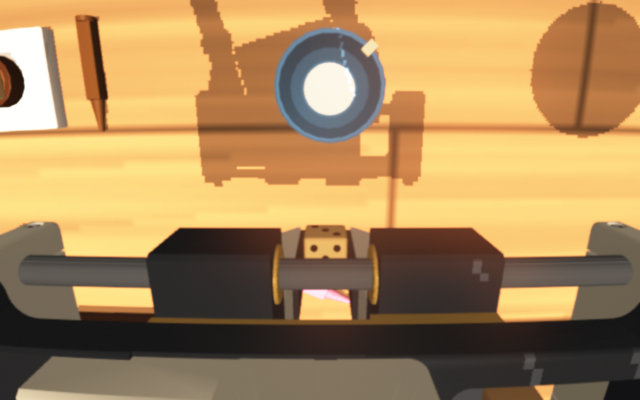

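>>> {"api": "send_rows", "payload": {
  "series": "-1 0.5 0.45 0.06 0;-1 1.7 0.45 0.06 0;-1 2.8 0.45 0.06 0;-1 3.6 0.45 0.06 0;-1 4 0.45 0.06 0;-1 4.1 0.45 0.06 0;-1 4.1 0.45 0.06 0;-1 4.1 0.45 0.06 0"
}}

```text
time: 40.0
tool_pos: [652.5, 278.5, 9.0]
tcp_rot: [-1.248, 1.569, 0.319]
contact_force: [0.0, -0.8, -0.3]
grip_width: 19.7
```

```bash
python3 - <<'E'
from h import *
plan(652,277.5,4.8,90)
E
```

```text
t 40.0 tcp [652.5 278.5   9. ] jaw 89.8 q1,q6 [ 0.3  -1.27] grip 19.7 F [ 0.  -0.8 -0.3]
  PLAN shift [ 0.141  0.017 -0.034] turn -0.04 alt 35.96
```

>>> {"api": "send_rows", "payload": {
  "series": "-1 0.08 0 -0.03 0;-1 0.13 0 -0.03 0;-1 0.13 0 -0.03 0;-1 0.13 0 -0.03 0"
}}

```text
time: 40.5
tool_pos: [652.0, 277.4, 4.7]
tcp_rot: [-1.43, 1.57, 0.138]
contact_force: [-1.5, -1.2, 5.5]
grip_width: 19.8
```

>>> {"api": "send_rows", "payload": {
  "series": "-0.3 0 0 0 0;-0.2 0 0 0 0;-0.2 0 0 0 0;-0.2 -1 0 0 0;-0.2 -2.5 0 0 0;0 -4 -1 0 0;0 -4 -1 0 0;0 -4 -1 0 0"
}}

```text
time: 41.5
tool_pos: [681.2, 277.1, 122.8]
tcp_rot: [1.756, 1.569, -2.959]
contact_force: [0.1, 1.0, -0.6]
grip_width: 45.7
```

```bash
python3 - <<'E'
from h import *
plan(400,430,230,90)
c=capture("wrist"); save(c,"w19.png")
masks(c,"bowl",38); masks(c,"die_small_center",20)
E
```

```text
t 41.5 tcp [681.2 277.1 122.8] jaw 89.8 q1,q6 [ 0.28 -1.29] grip 45.7 F [ 0.1  1.  -0.6]
  PLAN shift [-3.561  9.395  5.064] turn -0.04 alt 35.96
bowl 0.89 {'n': 11298, 'mean': [582.2, 277.4], 'rc': [583.5, 277.3], 'size': [79.0, 78.1], 'rang': 89.8, 'paxis': 111.1, 'bx': (np.int64(269), np.int64(0), np.int64(386), np.int64(121))}
die_small_center 0.91 {'n': 734, 'mean': [649.9, 275.9], 'rc': [649.7, 276.2], 'size': [20.1, 21.6], 'rang': 89.8, 'paxis': -173.0, 'bx': (np.int64(313), np.int64(142), np.int64(339), np.int64(170))}
```

View pics/w19.png

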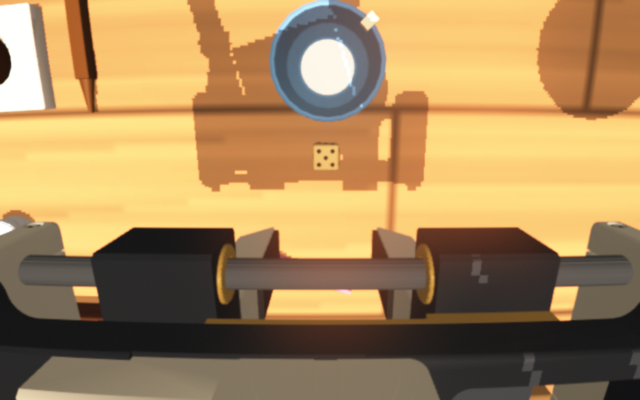

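>>> {"api": "send_rows", "payload": {
  "series": "0 -1.5 0 0 0;0 -3.5 1 0.5 0;0 -3.5 3 1.5 0;0 -3.5 5 2.5 0;0 -3.5 7 3.5 0;0 -3.5 9.3 4.5 0;0 -3.5 9.3 4.5 0;0 -3.5 9.3 4.5 0"
}}

```text
time: 42.65
tool_pos: [400.8, 413.9, 228.4]
tcp_rot: [2.049, 1.569, -2.663]
contact_force: [0.5, -0.6, -1.2]
grip_width: 46.2
```

```bash
python3 - <<'E'
from h import *
plan(400,430,230,90)
c=capture("top"); save(c,"top3l.png",(170,130,330,265),5); save(c,"top3r.png",(300,130,460,265),5)
for t in names: masks(c,t,Z[t])
c=capture("scene"); save(c,"sc3.png",(200,120,500,350),2.6)
E
```

```text
t 42.65 tcp [400.8 413.9 228.4] jaw 90.0 q1,q6 [ 0.67 -0.9 ] grip 46.2 F [ 0.5 -0.6 -1.2]
  PLAN shift [-0.052  0.026  0.535] turn 0.01 alt -35.99
checker_center 0.62 {'n': 24, 'mean': [562.6, 16.3], 'rc': [560.5, 12.4], 'size': [40.5, 25.0], 'rang': 81.8, 'paxis': 78.6, 'bx': (np.int64(306), np.int64(205), np.int64(319), np.int64(214))}
die_small_center 0.51 {'n': 41, 'mean': [646.1, 273.3], 'rc': [646.1, 274.0], 'size': [18.5, 18.6], 'rang': 1.2, 'paxis': -146.1, 'bx': (np.int64(224), np.int64(177), np.int64(230), np.int64(183))}
die_small_center 0.42 {'n': 121, 'mean': [718.0, -7.5], 'rc': [716.9, -7.2], 'size': [37.2, 33.7], 'rang': 1.3, 'paxis': -169.7, 'bx': (np.int64(314), np.int64(153), np.int64(325), np.int64(165))}
punch_center 0.59 {'n': 93, 'mean': [747.3, 246.9], 'rc': [748.9, 250.6], 'size': [80.1, 12.5], 'rang': 64.6, 'paxis': 65.8, 'bx': (np.int64(225), np.int64(142), np.int64(248), np.int64(154))}
punch_center 0.5 {'n': 73, 'mean': [550.1, 84.0], 'rc': [552.9, 85.2], 'size': [54.9, 12.2], 'rang': 1.6, 'paxis': 178.5, 'bx': (np.int64(286), np.int64(203), np.int64(290)
[... 666 characters left out ...]
 'size': [74.4, 74.4], 'rang': 1.3, 'paxis': -167.2, 'bx': (np.int64(300), np.int64(195), np.int64(325), np.int64(220))}
bowl 0.57 {'n': 530, 'mean': [579.3, 277.2], 'rc': [579.0, 278.0], 'size': [75.2, 75.7], 'rang': 1.3, 'paxis': 134.9, 'bx': (np.int64(211), np.int64(189), np.int64(236), np.int64(214))}
wax_tin_center 0.69 {'n': 110, 'mean': [717.1, -6.9], 'rc': [717.3, -6.4], 'size': [34.8, 32.6], 'rang': 46.0, 'paxis': 81.6, 'bx': (np.int64(314), np.int64(153), np.int64(325), np.int64(164))}
dice_cup_center 0.74 {'n': 236, 'mean': [674.2, -123.1], 'rc': [674.2, -122.3], 'size': [46.2, 50.9], 'rang': 46.2, 'paxis': 163.6, 'bx': (np.int64(350), np.int64(163), np.int64(366), np.int64(181))}
```

View pics/top3l.png

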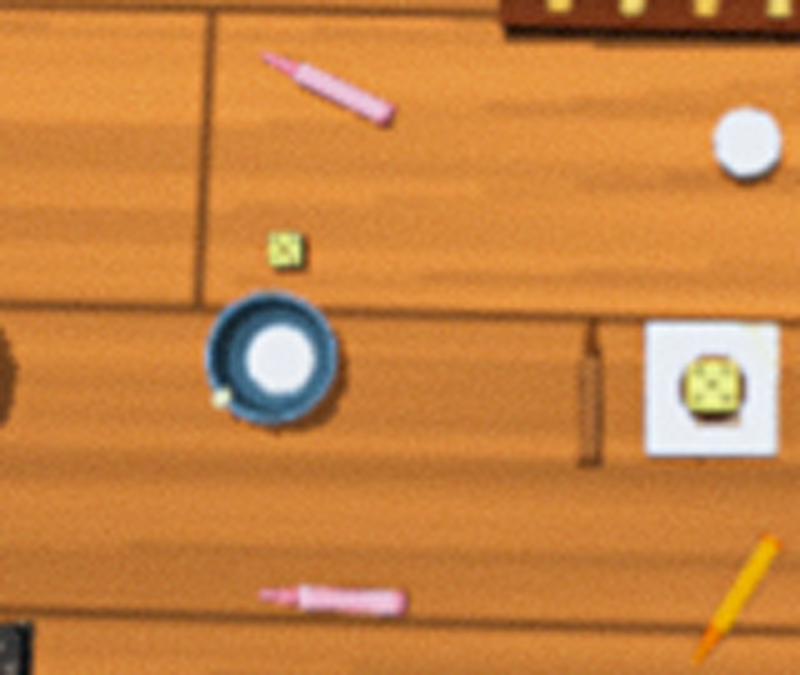

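View pics/top3r.png

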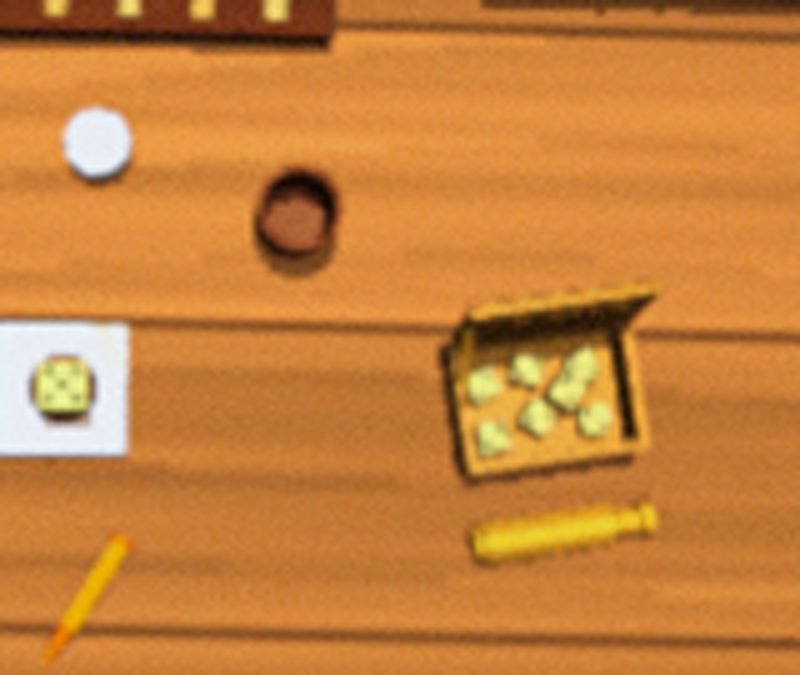

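View pics/sc3.png

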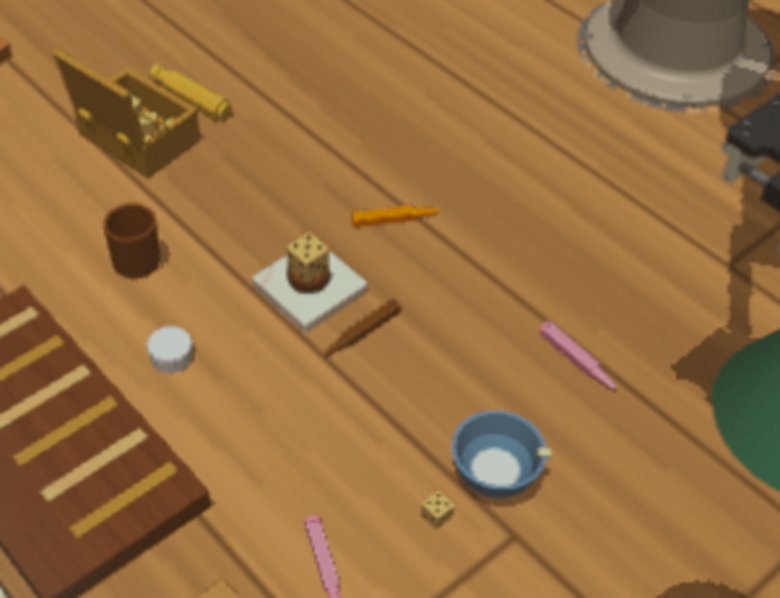

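```bash
python3 - <<'E'
from h import *
print(close_job(), get_obs()["time"])
E
```

```text
the job is handed in; nothing more can be done
the job is handed in; nothing more can be done
```

The job is done and handed in at about 43 s of the 134 s allowed; handing in reports no verdict. The arm was clear of everything, and the highest contact force I read was about 5.5 N.

| Item | Result in the last camera checks |
|---|---|
| Walnut checker | Within about 1 mm of the slab's middle |
| Larger horn die | On top of the checker, within about 1 mm of its middle |
| Bronze punch | About 75 mm left of the slab's middle (target 76 mm), parallel to its edge and centred to about 2 mm |
| File handle | About 82 mm in front of the dice box's middle (target 82 mm), within 1° of parallel, but about 2 mm off to the right |
| Smaller horn die | About 67 mm behind the bowl's middle (target 70 mm), so the gap is about 17 mm instead of 20 mm |
| Wax tin and dice cup | At the same pixels in the overhead view as at the start |

- **Smaller die:** the cameras disagree on how far it sits to the right of the bowl's line: about 1 mm in the wrist view, about 4 mm in the overhead view. I took this and the short gap as close enough and did not move it again.
- **Overhead camera:** it reads about 3 mm short in x compared with the wrist camera, so I worked from the wrist views.
- **Final overhead check:** the overhead view showed only part of the punch, so its final position comes from the wrist view.

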